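# Lift the ballast plates with the quarter-turn key and hang them on the stand

### The job

Take the T-handled lifting key from its two-post stand, feel its crossbar down through the keyed holes of all four plates lying in the wooden block, turn it a quarter turn underneath them and lift the plates out together, with the crossbar seated in the groove under the lowest one. Hang the loaded key back in the notches of its stand and let go. The plates lie out of line, so jiggle the key through: never lean on them or on the block with more than about 4 kg, and leave the bottle, the jar and the tape measure where they are.

Things in the scene. Friction and masses are not known exactly. Their poses are not given: they have to be found in the camera images.
- key: Steel lifting key, 96 mm tall, 0.22 kg, hanging upright in the stand at the start, its foot 29 mm above the bench. Origin: centre of its foot; z up; x along crossbar and handle. Crossbar 30 (x) by 8 mm, z 0-10, lower edges and ends rounded 4 mm; shank dia 15, z 10-50 (lowest 4 mm coned to dia 8); stop collar dia 26, z 50-56; stem dia 12; handle bar 110 (x) by 16 by 20 mm, z 76-96
- key_handle (a point): Centre of the key's handle bar, 86 mm above its foot: grip it here, across its 16 mm width (along the key's y)
- key_shoulder (a point): Point on the key's axis at the top of the crossbar, 10 mm above its foot. With the collar resting on the top plate it is 4 mm below the lowest plate; turned a quarter (either way) and lifted, it goes 3.5 mm up into the groove under that plate
- plate_top: Uppermost of four equal steel plates, each 72 (x) by 40 (y) by 9 mm, about 0.11 kg, piled flat in the block's pocket. Origin: centre of its underside. Hole in its centre: bore 18 mm with two opposed keyways along x, 33 mm from end to end, 11 mm wide. Under each plate a groove along y, 13 mm wide, 3.5 mm deep, through its centre, seats the turned crossbar
- plate_bottom: Lowest of the four plates, origin at the centre of its underside. The two between are hidden and have no reading: they have slid 4 to 7 mm along the block's x, one each way (which is not known), and up to 2 mm across, so the crossbar lands on them. Pressed lightly and shifted along x it drops into their keyways. Plates slide easily; those the key has passed are dragged along with it
- block: Hardwood block fixed to the bench, 115 (x) by 75 (y) by 66 mm tall, a 6 mm high steel lug at each x end. Origin: centre of its underside. Pocket 87 by 47 mm, open on top; plates rest on ledges 24 mm up (pile 24 to 60 mm), free 7.5 mm lengthwise and 3.5 mm across to each side. Below them a cavity 47 by 47 mm, floor at 3 mm, where the crossbar can turn
- stand: Stand fixed to the bench: foot 94 (x) by 116 (y) by 8 mm and two posts centred at y = +42 and -42 mm, each 14 mm thick (y) and 36 mm wide (x), with a notch in its top 21 mm wide, floor 105 mm and ears 117 mm above the bench. The key's handle lies along y in both notches, its shank between the posts. Origin: centre of the foot, on the bench
- stand_seat (a point): Midway between the two notches, 115 mm above the bench: the handle's centre is here when it rests in both notches
- oil_bottle: Red bottle with a white nozzle, 53 mm diameter, 160 mm tall; bystander. Origin: centre of its underside
- jar_washers: Grey jar with a pale lid, 63 mm diameter, 76 mm tall; bystander. Origin: centre of its underside
- tape_measure: Yellow tape measure, 40 by 87 by 68 mm; bystander. Origin: centre of its underside
There are look-alikes about, which are no part of the job. Of the things that look like the key, the middle-sized one is meant.

How it is judged (in metres and radians):
On the way, in this order (a step that is already met when the one before it is completed fails the run):
1. the key has passed through all four plates in the block and its crossbar is turned across under the lowest one (x of key_shoulder in the frame of plate_bottom between -0.008 and 0.008 m and y of key_shoulder in the frame of plate_bottom between -0.008 and 0.008 m and z of key_shoulder in the frame of plate_bottom between -0.008 and 0.0055 m and x of key_shoulder in the frame of plate_top between -0.008 and 0.008 m and y of key_shoulder in the frame of plate_top between -0.008 and 0.008 m and z of key_shoulder in the frame of plate_top between -0.036 and -0.021 m and angle between the x axis of key and the x axis of plate_bottom, either way round above 1.05 rad and height (world z) of plate_bottom below 0.034 m), for 0.2 s.
2. all four plates hang from the key, clear above the block (x of key_shoulder in the frame of plate_bottom between -0.008 and 0.008 m and y of key_shoulder in the frame of plate_bottom between -0.008 and 0.008 m and z of key_shoulder in the frame of plate_bottom between 0.002 and 0.0055 m and x of key_shoulder in the frame of plate_top between -0.008 and 0.008 m and y of key_shoulder in the frame of plate_top between -0.008 and 0.008 m and z of key_shoulder in the frame of plate_top between -0.026 and -0.021 m and angle between the x axis of key and the x axis of plate_bottom, either way round above 1.05 rad and height (world z) of plate_bottom above 0.07 m), for 0.2 s.
At the end, for the whole second after the job is handed in: The key hangs at rest in the stand, its handle in both notches: handle's centre within 3 mm of the seat in height and 10 mm sideways, key upright within 7 degrees; all four plates still hang on it as one pile, the crossbar seated in the lowest plate's groove (at least 2 of its 3.5 mm) (z of key_handle in the frame of stand_seat between -0.003 and 0.003 m and horizontal distance between key_handle and stand_seat below 0.01 m and angle between key's own z axis and vertical below 0.12 rad and x of key_shoulder in the frame of plate_bottom between -0.008 and 0.008 m and y of key_shoulder in the frame of plate_bottom between -0.008 and 0.008 m and z of key_shoulder in the frame of plate_bottom between 0.002 and 0.0055 m and x of key_shoulder in the frame of plate_top between -0.008 and 0.008 m and y of key_shoulder in the frame of plate_top between -0.008 and 0.008 m and z of key_shoulder in the frame of plate_top between -0.026 and -0.021 m and angle between the x axis of key and the x axis of plate_bottom, either way round above 1.05 rad and linear speed of each of key, plate_bottom, plate_top below 0.03 m/s); the robot touches nothing.
It fails at once if the key pressed the plates down into the block, or the block itself, with more than 45 N (contact force between any of plate_bottom, key and block above 45 N).
It fails at once if oil bottle pushed more than 20 mm (distance of oil_bottle from where it was at the start of the episode above 0.02 m).
It fails at once if jar washers pushed more than 20 mm (distance of jar_washers from where it was at the start of the episode above 0.02 m).
It fails at once if tape measure pushed more than 20 mm (distance of tape_measure from where it was at the start of the episode above 0.02 m).
It also fails if it takes over 67 s, if anything falls off the work surface, if the arm or the gripper's body presses on something with over 40 N, if the wrist force passes 120 N, or if a joint passes its speed limit or range.

### The arm

A 6-joint arm with a two-finger parallel gripper is mounted at the origin on a cart in front of the work surface, level with it; the furniture and walls round the work are solid. World frame = base frame: x ahead of the robot, y to its left, z up, the work surface at z = 0. Lengths are in mm, angles in rad, forces in N, time in s.
With the tool pointing down it reaches from about 400 to 925 mm from the base axis. Payload 3.4 kg.
Tool frame: the origin (TCP) lies at the very end of the fingers, on their centre line; the grasp point (between the pads) lies 19 mm behind it (grip_depth is the distance from the TCP to the grasp point, in mm); x points along the fingers, y is the direction in which the jaws open and shut, and the axes are right-handed (so a half turn about x gives the same grasp; the last joint's range is limited). The gripper opens to 85 mm and grips with 20 to 120 N. Pads are 22 mm wide; open, the fingers measure 114 mm over their backs; the gripper's body (76 mm by 85 mm) begins 54 mm behind the grasp point. The pads swing forward as they close: fully open they stand 13 mm farther back than shut.
Start: joints at [1.2, 0.307, 1.506, -0, 1.328, -0.073], TCP at [168.189, 549.858, 231.305] pointing down, gripper open.
Joint ranges: [-3.12, 3.12], [-1.05, 2.28], [0.14, 2.33], [-1.42, 4.57], [0.1, 2.73], [-2.68, 2.68]. Speed limits (rad/s): [2.57, 2.57, 3.14, 3.14, 3.14, 3.14].

### API

Orientations are given as a rotation vector (axis times angle).
In Python, from plant import sense, grab_frame, hand_in, grip_depth gives the robot as it stands.
- The arm moves only by the tool arm_command, never from a script. Its argument "series" is a list that holds one entry, the list of rows, each a list of 4 numbers: the shift along the world's x, y, z in m, then the turn about the world's z in degrees. A call has 1 to 12 rows; each row shifts and turns the commanded pose from where the row before left it; what a row does not reach is not made up. A row lasts 1/12 s, in which the tool goes at most 41.7 mm and 7.16 degrees, less where a joint would pass 70% of its speed; a pose out of reach is approached as far as the arm can. A call is refused whole if a number of a shift passes 0.0417 or a number of a turn 7.16, either way. A call with a gripper value outside its range is refused whole. "hand" is the closure, from 0 (fully open) to 1 (shut), set as the call begins (left out, the last holds). The fingers move at their own pace and stop on an object; "force" is the grip in N (left out, the last holds). Time passes only in rows, so rows that do not move let the fingers close. It gives the time, the measured TCP pose, the force and the opening at its end, in the units of the state.
- sense(): the state, without advancing time (a new reading comes with each control period).
- grab_frame(name): name is "scene" or "side" or "wrist"; returns a dict with "pixels" (420x560x3 uint8, blue, green, red), "intrinsics" (3x3 intrinsics, pixels), "eye" and "rotation" of the camera in the world. Camera axes: x right, y up, looking along -z (the intrinsics and any distortion apply to the point x, -y, -z); pixel columns grow to the right and rows downward; lengths in mm; the calibration is good to about 2 mm. A picture is of the moment at which its call begins. There is no depth.
- hand_in(): hands the job in, once; it reports no verdict.
The state is a dict: "time": time; "q": joint angles; "qvel": joint speeds; "joint_torque": joint torques, N m; "position": TCP position; "orientation": TCP orientation; "ft_force": force on the tool from outside, world axes, zero at the start; "ft_torque": the same for the moment, N m; "grip_width": finger opening in mm.
Only numpy, scipy, OpenCV 4.12 (cv2) and the standard library are available. Lean on these libraries where they do the work, as an engineer would, in place of code of your own. Each camera call takes 0.05 s, during which the arm holds its last target.

## Working session

There is one attempt and no reset: what is moved stays moved. The work goes in short steps, Python scripts to look and compute and a tool call to move; the robot and the scene stay as the last step left them, time stands still between calls to the robot, and variables do not carry over. Pictures are saved under pics/ and viewed, and the job is handed in when it is done.

Besides the shell and the picture viewer there is one more tool, called after "Call:" by a JSON object that holds its "api" and its "payload". arm_command: Moves the arm, as the interface text tells. Its arguments: {"type":"object","properties":{"series":{"type":"array"},"hand":{"type":"number"},"force":{"type":"number"}},"required":["series"]}

```bash
mkdir -p pics; ls; cat > h.py <<'E'
import numpy as np, cv2, json
from plant import sense, grab_frame, hand_in, grip_depth
def snap(n,tag):
    f=grab_frame(n); cv2.imwrite(f'pics/{tag}.png',f['pixels'])
    np.savez(f'pics/{tag}.npz',K=f['intrinsics'],eye=f['eye'],R=f['rotation'],**({'d':f['distortion']} if 'distortion' in f else {}))
    return f
def load(tag):
    return np.load(f'pics/{tag}.npz')
def ray(tag,u,v):
    c=load(tag);K=c['K']; 
    d=np.array([(u-K[0,2])/K[0,0],-(v-K[1,2])/K[1,1],-1.0]); return c['eye'],c['R']@d
def atz(tag,u,v,z):
    e,d=ray(tag,u,v); return e+d*(z-e[2])/d[2]
def proj(tag,p):
    c=load(tag);q=c['R'].T@(np.array(p,float)-c['eye']);K=c['K']
    return np.array([K[0,2]+K[0,0]*q[0]/-q[2],K[1,2]+K[1,1]*(-q[1])/-q[2]])
def crop(tag,u0,v0,u1,v1,s,out):
    im=cv2.imread(f'pics/{tag}.png')[v0:v1,u0:u1]
    cv2.imwrite(f'pics/{out}.png',cv2.resize(im,None,fx=s,fy=s,interpolation=cv2.INTER_CUBIC))
def tri(obs):
    A=np.zeros((3,3));b=np.zeros(3)
    for t,u,v in obs:
        e,d=ray(t,u,v);d=d/np.linalg.norm(d);P=np.eye(3)-np.outer(d,d);A+=P;b+=P@e
    return np.linalg.solve(A,b)
E
python3 - <<'E'
from h import *
for n in('scene','side','wrist'):
    f=snap(n,n+'0'); print(n,f.keys(),f['intrinsics'],f['eye'],f['rotation'])
print(sense(),grip_depth)
E
```

```text
pics
scene dict_keys(['pixels', 'intrinsics', 'eye', 'rotation']) [[460.17082749   0.         282.50462365]
 [  0.         460.17082749 204.67074186]
 [  0.           0.           1.        ]] [246.88237858 649.1201558  855.2235433 ] [ 0.23023323 -0.99740812 -2.50158868]
side dict_keys(['pixels', 'intrinsics', 'eye', 'rotation']) [[463.23946332   0.         281.71273268]
 [  0.         463.23946332 204.56746897]
 [  0.           0.           1.        ]] [ 263.4691725  -876.67688755  920.91223839] [ 0.83718513 -0.12980438 -0.32172187]
wrist dict_keys(['pixels', 'intrinsics', 'eye', 'rotation']) [[375.88980967   0.         271.2878827 ]
 [  0.         375.88980967 213.17118078]
 [  0.           0.           1.        ]] [ 91.69181691 573.24500775 372.16528128] [-0.27367365 -0.20095913  1.2639291 ]
{'time': 0.15, 'q': array([ 1.20050282e+00,  3.07437476e-01,  1.50737784e+00, -2.36643026e-05,
        1.32843967e+00, -7.34662639e-02]), 'qvel': array([ 5.27073183e-04, -3.67534632e-03, -8.95029497e-04,  5.88629346e-04,
       -7.50151034e-05, -7.92568046e-04]), 'joint_torque': array([ 6.39913233e-04, -4.57977140e+01, -2.52217251e+01, -2.70008686e-04,
        8.44201189e-03,  1.83416000e-05]), 'position': array([167.99443528, 549.33807975, 230.57016341]), 'orientation': array([ 0.23169789,  1.55855586, -0.23426083]), 'ft_force': array([-0.91533839, -0.03025793, -0.17693287]), 'ft_torque': array([-0.00998179, -0.00595095, -0.01339103]), 'grip_width': 85.32769644515905} 18.700000000000003
```

```bash
sed -i "s/R=f\['rotation'\]/R=cv2.Rodrigues(np.array(f['rotation'],float))[0]/" h.py
python3 - <<'E'
from h import *
for n in('scene','side','wrist'): snap(n,n+'1')
E
```

```text
(no output)
```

View pics/scene0.png

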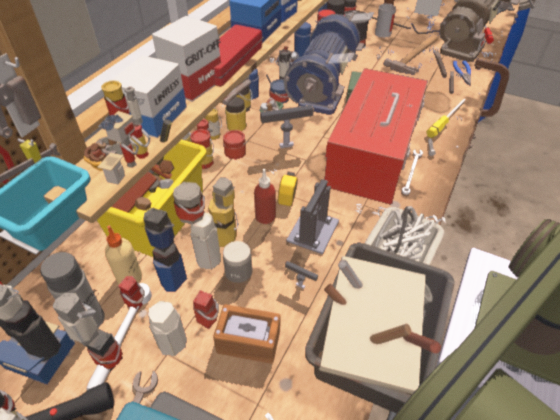

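View pics/side0.png

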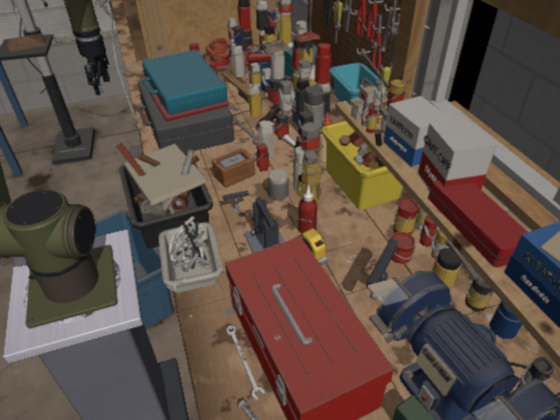

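View pics/wrist0.png

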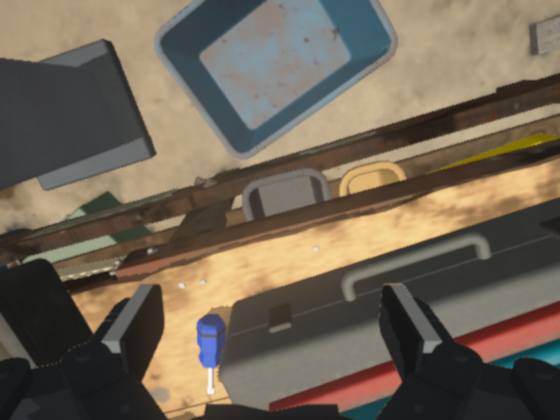

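```bash
python3 - <<'E'
from h import *
crop('scene0',190,160,350,370,3.5 if 0 else 2.8,'c1')
crop('scene0',240,90,340,170,6,'c2')
crop('side0',200,140,340,260,5,'c3')
crop('side0',330,220,430,310,6,'c4')
E
```

```text
(no output)
```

View pics/c1.png

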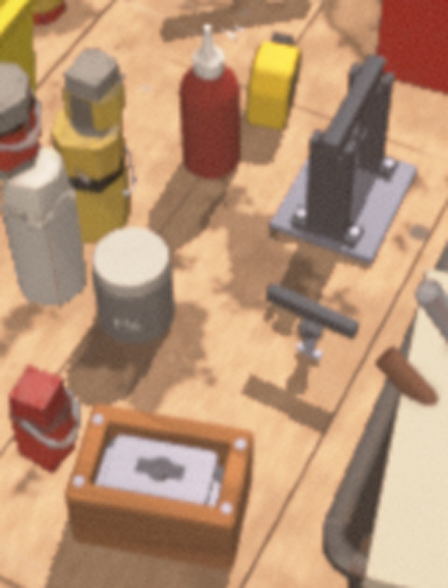

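View pics/c2.png

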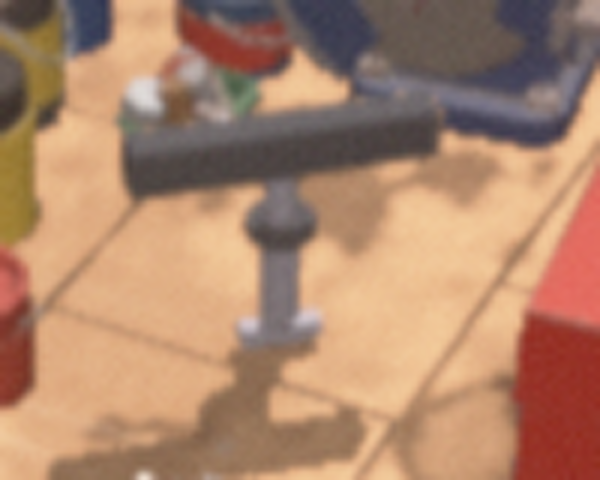

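View pics/c3.png

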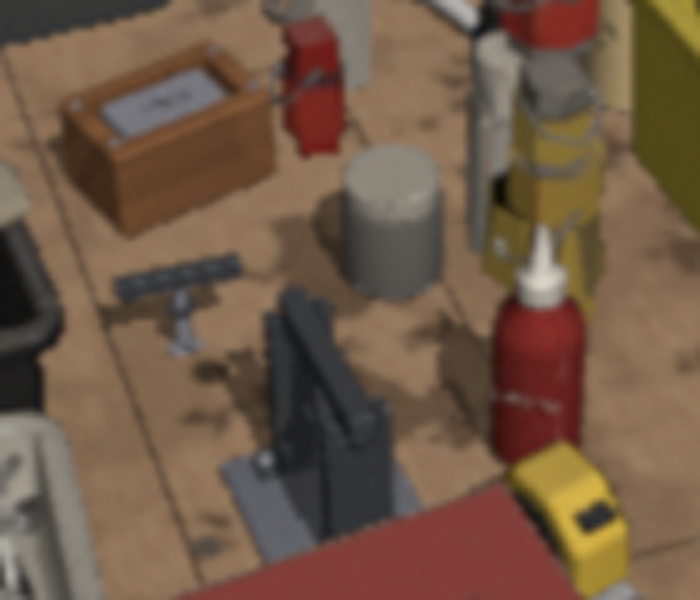

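View pics/c4.png

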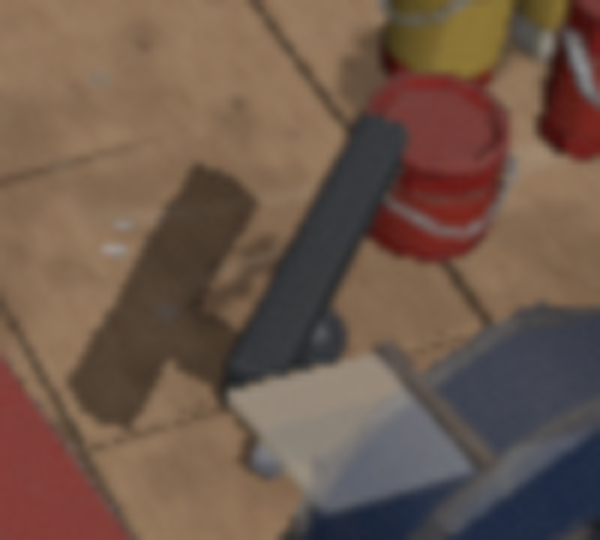

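```bash
python3 - <<'E'
from h import *
crop('scene0',280,175,345,255,9 if 0 else 7.5,'c5')
crop('scene0',210,300,285,362,10,'c6')
crop('side0',240,190,310,265,8,'c7')
crop('side0',205,140,265,190,12,'c8')
E
```

```text
(no output)
```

View pics/c5.png

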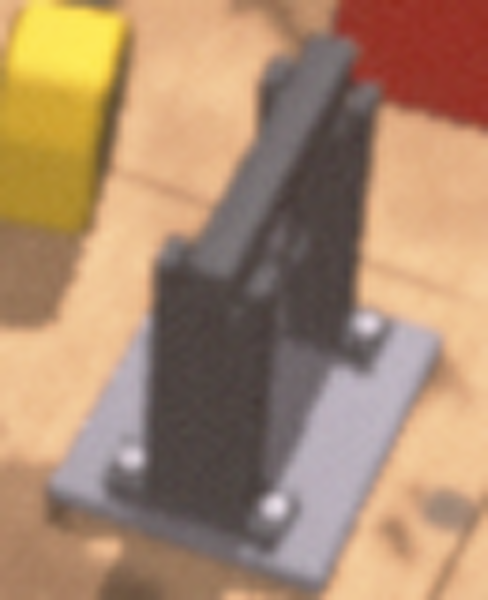

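View pics/c6.png

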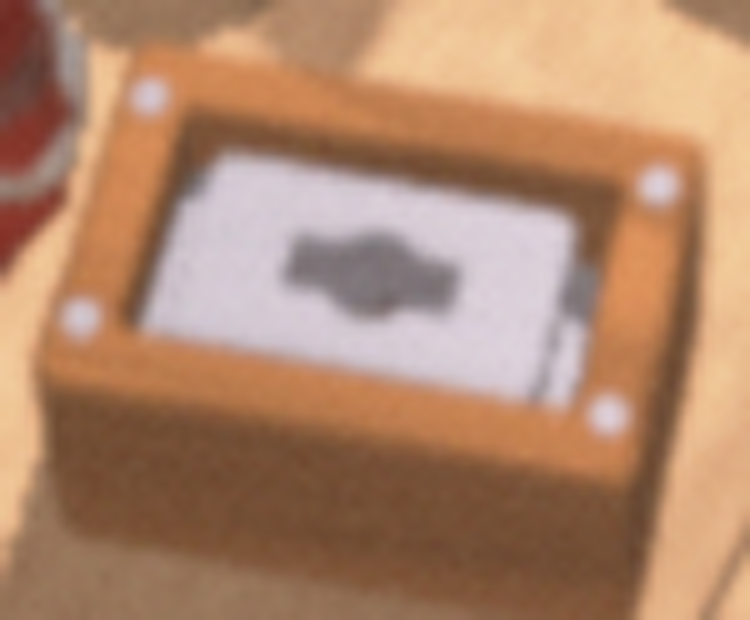

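View pics/c7.png

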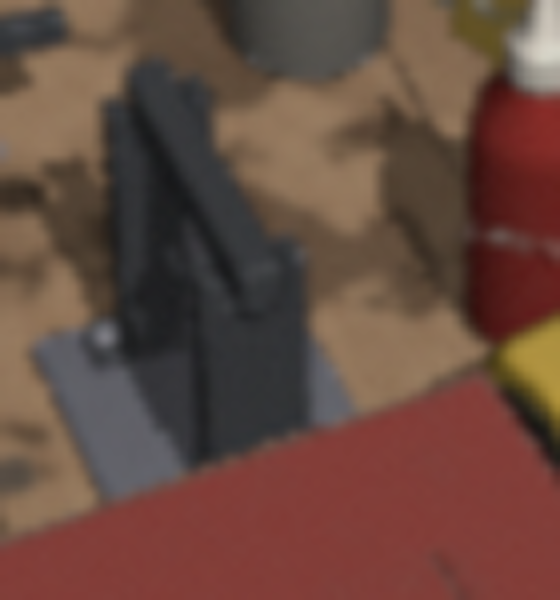

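View pics/c8.png

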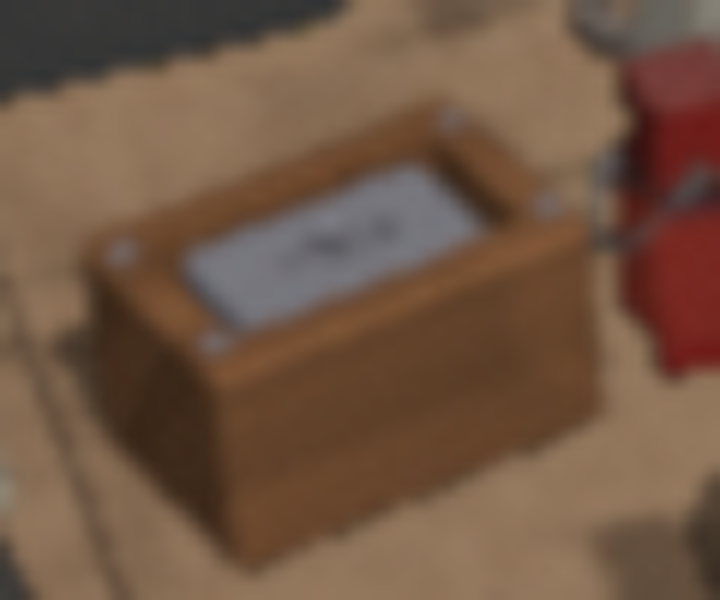

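```bash
python3 - <<'E'
from h import *
s=lambda x,y:(280+x/7.5,175+y/7.5)
print('foot')
for p in[(50,482),(322,578),(440,335)]: print(atz('scene0',*s(*p),8).round(1))
print('handle ztop 125')
for p in[(190,258),(240,275),(318,38),(357,47)]: print(atz('scene0',*s(*p),125).round(1))
t=lambda x,y:(240+x/8,190+y/8)
for p in[(140,62),(165,70),(235,295),(275,275)]: print('side',atz('side0',*t(*p),125).round(1))
for p in[(35,350),(107,505)]: print('sidefoot',atz('side0',*t(*p),8).round(1))
b=lambda x,y:(210+x/10,300+y/10)
print('block')
for p in[(135,45),(42,362),(632,482),(700,145)]: print(atz('scene0',*b(*p),66).round(1))
print('lugs')
for p in[(150,97),(80,318),(607,415),(658,186)]: print(atz('scene0',*b(*p),66).round(1))
print('plate top z60');
for p in[(215,152),(140,332),(542,398),(578,208)]: print(atz('scene0',*b(*p),60).round(1))
print('hole ends/mid');
for p in[(287,262),(457,288),(378,228),(368,320)]: print(atz('scene0',*b(*p),60).round(1))
c=lambda x,y:(205+x/12,140+y/12)
print('side block')
for p in[(85,243),(435,95),(585,215),(210,382)]: print(atz('side0',*c(*p),66).round(1))
print('side lugs')
for p in[(122,252),(452,120),(547,205),(215,342)]: print(atz('side0',*c(*p),66).round(1))
print('side plate')
for p in[(185,258),(415,163),(490,220),(240,328)]: print(atz('side0',*c(*p),60).round(1))
for p in[(285,262),(400,225)]: print('hole',atz('side0',*c(*p),60).round(1))
# others
print('jar',tri([('scene0',237,253),('side0',278,177)]), 'bottle',atz('scene0',265,218,0),'smallkey',atz('scene0',300,290,0), atz('scene0',300,268,60))
E
```

```text
footTraceback (most recent call last):
  File "<stdin>", line 4, in <module>
  File "h.py", line 13, in atz
    e,d=ray(tag,u,v); return e+d*(z-e[2])/d[2]
                                          ~^^^
IndexError: invalid index to scalar variable.
```

```bash
for n in scene side wrist; do cp pics/${n}1.npz pics/${n}0.npz; done; cat > m1.py <<'E'
from h import *
s=lambda x,y:(280+x/7.5,175+y/7.5)
print('foot')
for p in[(50,482),(322,578),(440,335)]: print(atz('scene0',*s(*p),8).round(1))
print('handle ztop 125')
for p in[(190,258),(240,275),(318,38),(357,47)]: print(atz('scene0',*s(*p),125).round(1))
t=lambda x,y:(240+x/8,190+y/8)
for p in[(140,62),(165,70),(235,295),(275,275)]: print('side',atz('side0',*t(*p),125).round(1))
for p in[(35,350),(107,505)]: print('sidefoot',atz('side0',*t(*p),8).round(1))
b=lambda x,y:(210+x/10,300+y/10)
print('block')
for p in[(135,45),(42,362),(632,482),(700,145)]: print(atz('scene0',*b(*p),66).round(1))
print('lugs')
for p in[(150,97),(80,318),(607,415),(658,186)]: print(atz('scene0',*b(*p),66).round(1))
print('plate top z60');
for p in[(215,152),(140,332),(542,398),(578,208)]: print(atz('scene0',*b(*p),60).round(1))
print('hole ends/mid');
for p in[(287,262),(457,288),(378,228),(368,320)]: print(atz('scene0',*b(*p),60).round(1))
c=lambda x,y:(205+x/12,140+y/12)
print('side block')
for p in[(85,243),(435,95),(585,215),(210,382)]: print(atz('side0',*c(*p),66).round(1))
print('side lugs')
for p in[(122,252),(452,120),(547,205),(215,342)]: print(atz('side0',*c(*p),66).round(1))
print('side plate')
for p in[(185,258),(415,163),(490,220),(240,328)]: print(atz('side0',*c(*p),60).round(1))
for p in[(285,262),(400,225)]: print('hole',atz('side0',*c(*p),60).round(1))
print('jar',tri([('scene0',237,253),('side0',278,177)]), 'bottle',atz('scene0',265,218,0),'smallkey',atz('scene0',300,290,0), atz('scene0',300,268,60))
E
python3 m1.py
```

```text
foot
[545.   28.6   8. ]
[453.4  24.2   8. ]
[458.9 -85.4   8. ]
handle ztop 125
[505.   21.5 125. ]
[489.4  21.  125. ]
[509.  -79.9 125. ]
[496.8 -81.8 125. ]
side [498.   17.7 125. ]
side [504.5  11.  125. ]
side [493.3 -96.9 125. ]
side [507.6 -92.8 125. ]
sidefoot [453.5  15.6   8. ]
sidefoot [456.2 -62.2   8. ]
block
[561.1 274.3  66. ]
[540.7 339.3  66. ]
[432.2 310.4  66. ]
[452.7 243.4  66. ]
lugs
[552.4 282.8  66. ]
[539.2 328.6  66. ]
[442.4 300.9  66. ]
[455.8 254.9  66. ]
plate top z60
[537.1 284.5  60. ]
[529.9 323.4  60. ]
[456.3 300.7  60. ]
[468.9 263.1  60. ]
hole ends/mid
[512.7 298.4  60. ]
[481.3 288.4  60. ]
[500.9 284.3  60. ]
[493.  301.8  60. ]
side block
[434.7 304.   66. ]
[538.2 337.1  66. ]
[560.3 270.7  66. ]
[451.  235.1  66. ]
side lugs
[442.8 296.8  66. ]
[539.3 324.3  66. ]
[552.2 278.4  66. ]
[456.2 250.9  66. ]
side plate
[458.9 296.7  60. ]
[526.6 317.   60. ]
[538.3 285.3  60. ]
[465.1 262.3  60. ]
hole [483. 286.  60.]
hole [515.5 291.3  60. ]
jar [601.36622263 153.83186911  65.92713156] bottle [626.1273925  -13.41050582   0.        ] smallkey [458.47862338 136.30483761   0.        ] [466.93331597 123.30168661  60.        ]
```

```bash
python3 - <<'E'
from h import *
s=sense();R=cv2.Rodrigues(s['orientation'])[0];print(R.round(3))
c=load('wrist1');print((R.T@(c['eye']-s['position'])).round(1));print((R.T@c['R']).round(3)); print((c['R'][:,2]).round(3), np.degrees(np.arctan2(R[1,1],R[0,1])))
E
```

```text
[[-0.     0.293  0.956]
 [-0.001  0.956 -0.293]
 [-1.    -0.001 -0.   ]]
[-141.6    0.3  -80. ]
[[-0.     0.312 -0.95 ]
 [ 1.    -0.001 -0.001]
 [-0.001 -0.95  -0.312]]
[-0.298  0.091  0.95 ] 72.99227972488569
```

Call:
{"api": "arm_command", "payload": {"series": [[[0.0274,-0.02,0.002,-5.83],[0.0274,-0.02,0.002,-5.83],[0.0274,-0.02,0.002,-5.83],[0.0274,-0.02,0.002,-5.83],[0.0274,-0.02,0.002,-5.83],[0.0274,-0.02,0.002,-5.83],[0.0274,-0.02,0.002,-5.83],[0.0274,-0.02,0.002,-5.83],[0.0274,-0.02,0.002,-5.83],[0.0274,-0.02,0.002,-5.83],[0.0274,-0.02,0.002,-5.83],[0.0274,-0.02,0.002,-5.83]]]}}

```text
time: 1.3
position: [498.1, 308.6, 255.5]
orientation: [1.174, 1.231, -1.174]
ft_force: [0.4, -0.4, 0.2]
grip_width: 85.6
```

Call:
{"api": "arm_command", "payload": {"series": [[[0,0,0,0],[0,0,0,0]]]}}

```text
time: 1.47
position: [498.5, 308.6, 255.1]
orientation: [1.172, 1.233, -1.172]
ft_force: [-0.3, -0.1, -0.4]
grip_width: 85.2
```

```bash
python3 - <<'E'
from h import *
s=sense();print(s['time'],s['position'],s['q'].round(2))
snap('wrist','w2')
E
```

```text
1.4667 [498.49169691 308.62909779 255.12778238] [0.48 0.31 1.45 0.   1.39 0.43]
```

View pics/w2.png

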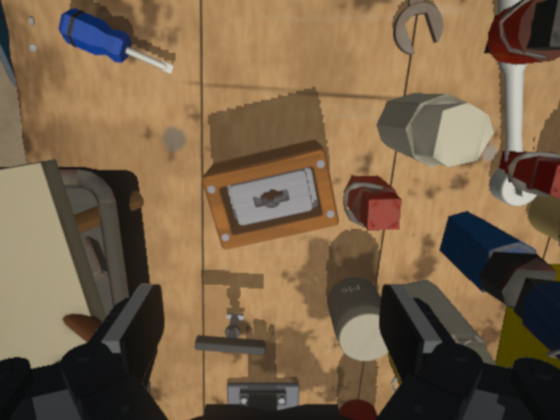

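```bash
python3 - <<'E'
from h import *
crop('w2',200,140,345,250,5,'c9')
s=sense();R=cv2.Rodrigues(s['orientation'])[0];print(np.degrees(np.arctan2(R[1,1],R[0,1])))
E
```

```text
2.9840679102682883
```

View pics/c9.png

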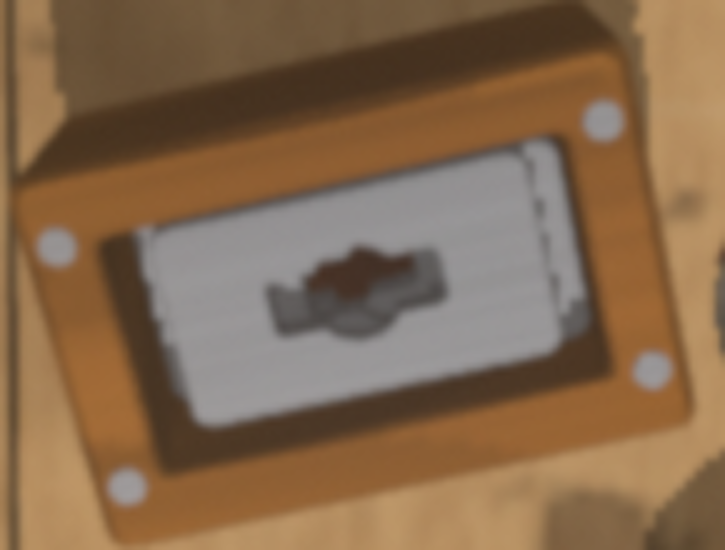

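```bash
python3 - <<'E'
from h import *
b=lambda x,y:(200+x/5,140+y/5)
A=lambda p,z:atz('w2',*b(*p),z)[:2].round(1)
L=[A(p,66) for p in[(57,247),(603,121),(652,370),(127,487)]];print('lugs',L,np.mean(L,0))
P=[A(p,60) for p in[(155,235),(530,150),(562,350),(205,427)]];print('plate',P,np.mean(P,0))
H=[A(p,60) for p in[(267,287),(280,335),(437,249),(447,298)]];print('hole key corners',H,np.mean(H,0))
print('p2 right edge z51',[A(p,51) for p in[(555,138),(590,315)]], 'top right',A((522,150),60),A((562,345),60))
print('pocket', [A(p,66) for p in[(103,240),(562,137),(610,375),(165,473)]])
e=lambda v:np.degrees(np.arctan2(v[1],v[0]))
print([e(P[1]-P[0]),e(P[2]-P[3]),e(H[2]-H[0]),e(H[3]-H[1]),e(L[1]-L[0]),e(L[2]-L[3])])
E
```

```text
lugs [array([444.9, 300.5]), array([541.7, 328.6]), array([555. , 282.6]), array([458.2, 254.3])] [499.95 291.5 ]
plate [array([462. , 302.1]), array([529.8, 321.5]), array([538.8, 283.8]), array([472.2, 265. ])] [500.7 293.1]
hole key corners [array([483. , 293.3]), array([485.8, 284. ]), array([514.1, 302.1]), array([516.6, 292.8])] [499.875 293.05 ]
p2 right edge z51 [array([535.2, 322.2]), array([544.8, 288.3])] top right [528.3 321.5] [538.7 284.8]
pocket [array([453.2, 302.3]), array([534.7, 325.4]), array([547.4, 281.3]), array([465.3, 257.6])]
[np.float64(15.967716032054417), np.float64(15.763432941387299), np.float64(15.799295632335085), np.float64(15.94539590092287), np.float64(16.18744531473063), np.float64(16.29656421924484)]
```

Call:
{"api": "arm_command", "payload": {"series": [[[0.0001,-0.0395,-0.003,0],[0.0001,-0.0395,-0.003,0],[0.0001,-0.0395,-0.003,0],[0.0001,-0.0395,-0.003,0],[0.0001,-0.0395,-0.003,0],[0.0001,-0.0395,-0.003,0],[0.0001,-0.0395,-0.003,0],[0.0001,-0.0395,-0.003,0],[0,0,0,0],[0,0,0,0]]]}}

```text
time: 2.35
position: [496.9, -6.7, 231.1]
orientation: [1.172, 1.234, -1.172]
ft_force: [-0.8, 0.3, -0.3]
grip_width: 85.6
```

```bash
python3 - <<'E'
from h import *
s=sense();print(s['time'],s['position'],s['q'].round(2))
snap('wrist','w3');snap('scene','s3')
E
```

```text
2.35 [496.92192296  -6.71697574 231.13585963] [-0.1   0.2   1.66  0.    1.28 -0.15]
```

View pics/w3.png

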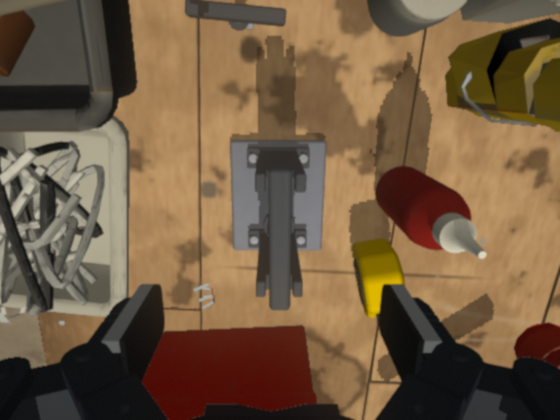

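```bash
python3 - <<'E'
from h import *
crop('w3',220,125,340,320,3.1 if 0 else 4,'c10'); 
im=cv2.imread('pics/c10.png'); cv2.imwrite('pics/c10.png',im[:,:]) ; print(im.shape)
crop('w3',240,130,340,205,8,'c10a');crop('w3',240,235,340,315,7,'c10b')
E
```

```text
(780, 480, 3)
```

View pics/c10a.png

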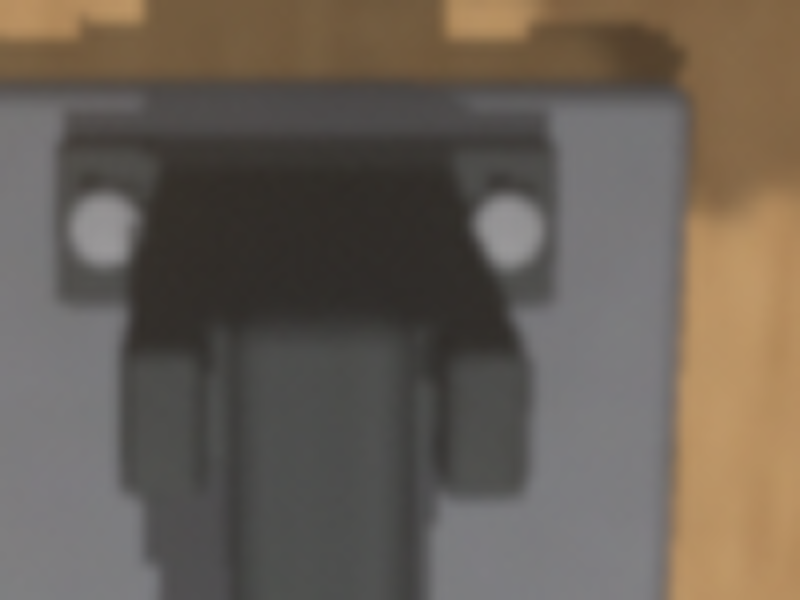

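View pics/c10b.png

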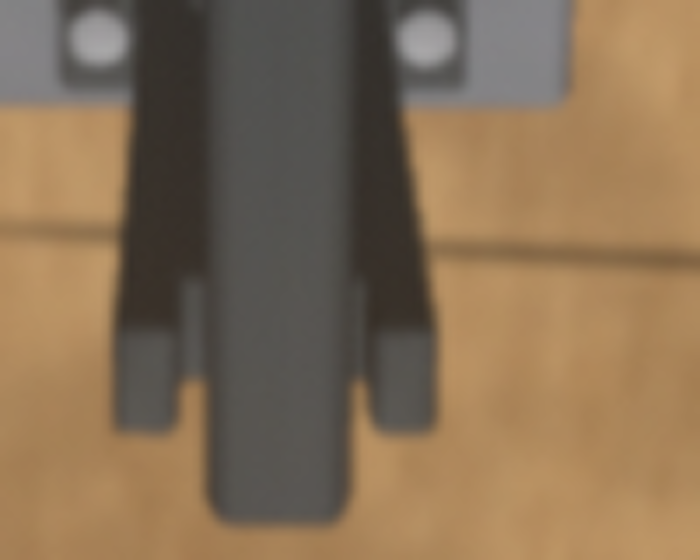

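```bash
python3 - <<'E'
from h import *
a=lambda x,y:(240+x/8,130+y/8); b=lambda x,y:(240+x/7,235+y/7)
h1=[atz('w3',*a(*p),124) for p in[(235,330),(410,330)]];h2=[atz('w3',*b(*p),124) for p in[(212,518),(348,518)]]
print(h1,h2,np.mean(h1+h2,0))
e1=[atz('w3',*a(*p),117) for p in[(125,355),(525,355),(125,490),(525,490)]]
e2=[atz('w3',*b(*p),117) for p in[(115,330),(436,330),(115,430),(436,430)]]
print(np.round(e1,1),np.round(e2,1),np.mean(e1+e2,0))
d=np.mean(e1,0)-np.mean(e2,0);print(d,np.degrees(np.arctan2(d[1],d[0]))-90)
d=np.mean(h1,0)-np.mean(h2,0);print(d,np.degrees(np.arctan2(d[1],d[0]))-90)
E
```

```text
[array([494.43743162,  21.71526327, 124.        ]), array([509.1189045 ,  22.47840042, 124.        ])] [array([500.4649445 , -84.37349814, 124.        ]), array([515.20873795, -83.6037887 , 124.        ])] [504.80750464 -30.94590579 124.        ]
[[485.1  17.6 117. ]
 [519.7  19.4 117. ]
 [485.5   5.5 117. ]
 [520.6   7.3 117. ]] [[488.9 -65.9 117. ]
 [523.8 -64.1 117. ]
 [489.4 -78.2 117. ]
 [524.8 -76.4 117. ]] [504.7301451  -29.35696024 117.        ]
[-4.00982302 83.60503461  0.        ] 2.745887462905003
[-6.05867316e+00  1.06085475e+02 -1.42108547e-14] 3.268682352976299
```

Call:
{"api": "arm_command", "payload": {"series": [[[0.002,-0.008,-0.027,0],[0.002,-0.008,-0.027,0],[0.002,-0.008,-0.027,0],[0,0,0,0],[0,0,0,0]]]}}

```text
time: 2.87
position: [502.6, -28.1, 149.4]
orientation: [1.168, 1.239, -1.171]
ft_force: [-0.3, 0.2, 0.6]
grip_width: 85.2
```

```bash
python3 - <<'E'
from h import *
s=sense();print(s['time'],s['position'])
snap('wrist','w4');snap('scene','s4');crop('s4',260,90,370,260,3.5,'c11');snap('side','d4');crop('d4',200,120,340,270,4,'c12')
E
```

```text
2.8667 [502.61285545 -28.10585004 149.41677491]
```

View pics/w4.png

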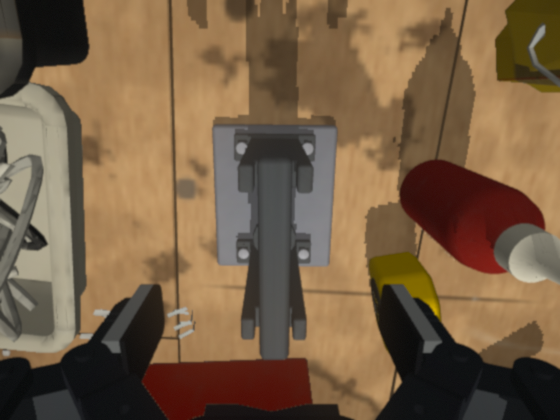

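View pics/c11.png

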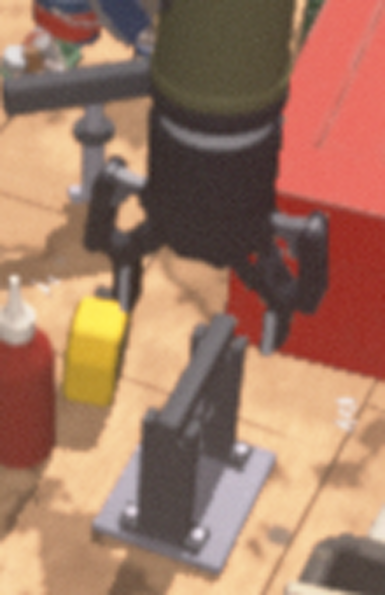

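View pics/c12.png

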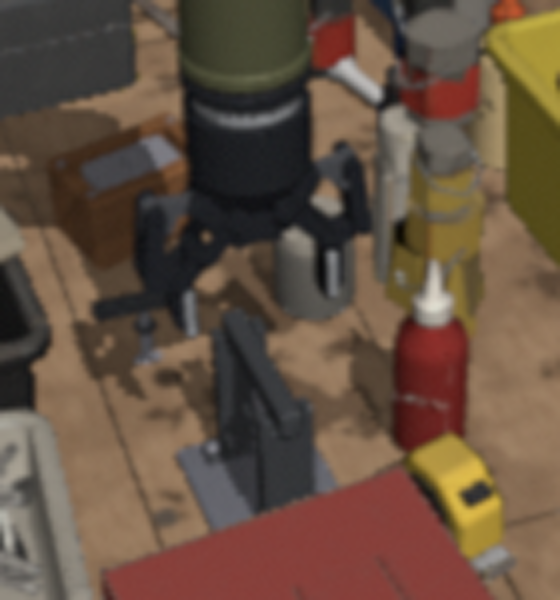

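Call:
{"api": "arm_command", "payload": {"series": [[[0.0005,-0.001,-0.018,0],[0.0005,-0.001,-0.018,0],[0,0,-0.0175,0],[0,0,0,0],[0,0,0,0]]]}}

```text
time: 3.43
position: [505.1, -31.7, 97.6]
orientation: [1.17, 1.234, -1.169]
ft_force: [0.8, -0.5, 1.1]
grip_width: 85.4
```

```bash
python3 - <<'E'
from h import *
s=sense();print(s['time'],s['position'])
snap('wrist','w5')
E
```

```text
3.4333 [505.05734168 -31.65502457  97.59044762]
```

View pics/w5.png

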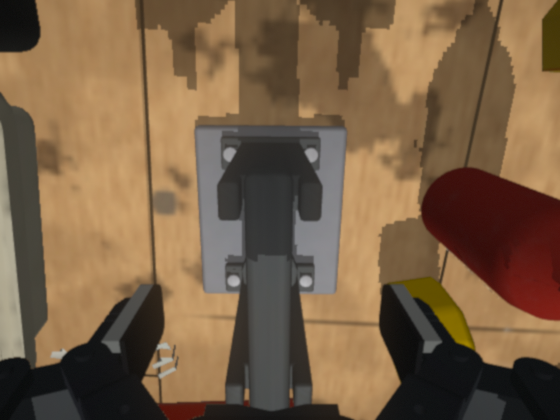

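Call:
{"api": "arm_command", "payload": {"series": [[[0,0,0,0],[0,0,0,0],[0,0,0,0],[0,0,0,0],[0,0,0,0],[0,0,0,0],[0,0,0,0],[0,0,0,0]]], "hand": 1, "force": 90}}

```text
time: 4.15
position: [505.0, -32.2, 97.3]
orientation: [1.17, 1.233, -1.17]
ft_force: [-1.5, -0.2, 6.5]
grip_width: 14.5
```

```bash
python3 - <<'E'
from h import *
s=sense();print(s['time'],s['position'],s['ft_force'],s['ft_torque'],s['grip_width'])
snap('wrist','w6')
E
```

```text
4.15 [504.96817862 -32.20288643  97.28241924] [-1.46117247 -0.17932852  6.49611073] [0.04523085 0.14528615 0.00189956] 14.49222466208325
```

View pics/w6.png

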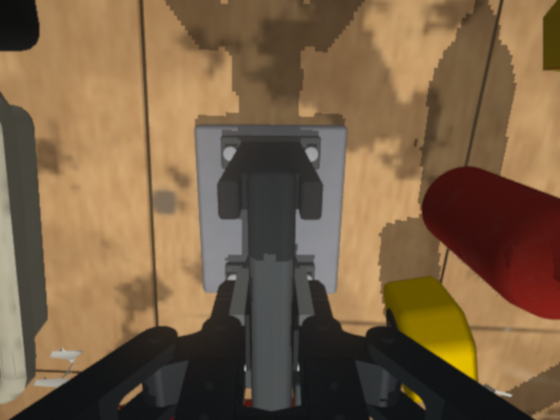

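Call:
{"api": "arm_command", "payload": {"series": [[[0,0,0.015,0],[0,0,0.025,0],[0,0,0.03,0],[0,0,0.03,0],[0,0,0.005,0],[0,0,0,0]]]}}

```text
time: 4.7
position: [506.3, -32.4, 203.6]
orientation: [1.172, 1.23, -1.167]
ft_force: [0.4, -0.4, -2.9]
grip_width: 14.5
```

```bash
python3 - <<'E'
from h import *
s=sense();print(s['time'],s['position'],s['ft_force'],s['ft_torque'],s['grip_width'])
snap('wrist','w7');snap('scene','s7');crop('s7',260,90,370,260,3.5,'c13')
E
```

```text
4.7 [506.30542562 -32.36682125 203.60465855] [ 0.38452274 -0.38655277 -2.94912583] [-0.01826838  0.02679651  0.00228084] 14.487477597807814
```

View pics/c13.png

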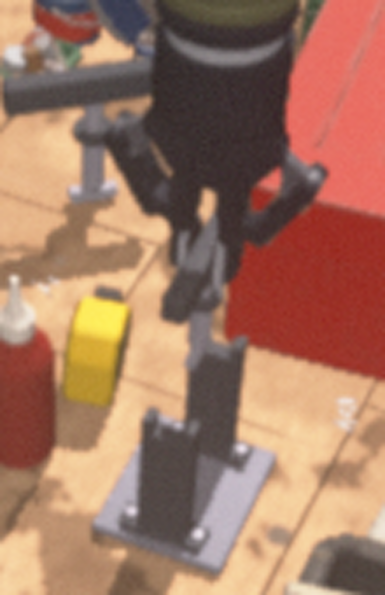

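Call:
{"api": "arm_command", "payload": {"series": [[[-0.0007,0.0295,0,-7],[-0.0007,0.0295,0,-7],[-0.0007,0.0295,0,-7],[-0.0007,0.0295,0,-7],[-0.0007,0.0295,0,-7],[-0.0007,0.0295,0,-7],[-0.0007,0.0295,0,-7],[-0.0007,0.0295,0,-7],[-0.0007,0.0295,0,-7],[-0.0007,0.0295,0,-7],[-0.0007,0.0295,0,-7],[0,0,0,0]]]}}

```text
time: 5.8
position: [495.8, 297.1, 198.9]
orientation: [2.07, 0.292, -2.077]
ft_force: [0.5, 0.2, -1.9]
grip_width: 14.5
```

Call:
{"api": "arm_command", "payload": {"series": [[[0,0,-0.02,0],[0,0,-0.02,0],[0,0,-0.005,0],[0,0,0,0],[0,0,0,0]]]}}

```text
time: 6.22
position: [496.4, 291.6, 155.6]
orientation: [2.068, 0.291, -2.074]
ft_force: [0.9, 0.0, -2.5]
grip_width: 14.4
```

```bash
python3 - <<'E'
from h import *
s=sense();R=cv2.Rodrigues(s['orientation'])[0];print(s['time'],s['position'],s['ft_force'],s['q'].round(2),np.degrees(np.arctan2(R[1,1],R[0,1])),R[:,0].round(3))
snap('wrist','w8');snap('scene','s8');crop('s8',190,240,300,370,4.5,'c14');snap('side','d8');crop('d8',190,90,290,200,5,'c15')
E
```

```text
6.2167 [496.42220614 291.63841309 155.59216806] [ 0.87034854  0.02072997 -2.45668181] [ 0.46  0.38  1.61 -0.    1.16  1.75] -73.97005302320379 [-0.003 -0.001 -1.   ]
```

View pics/w8.png

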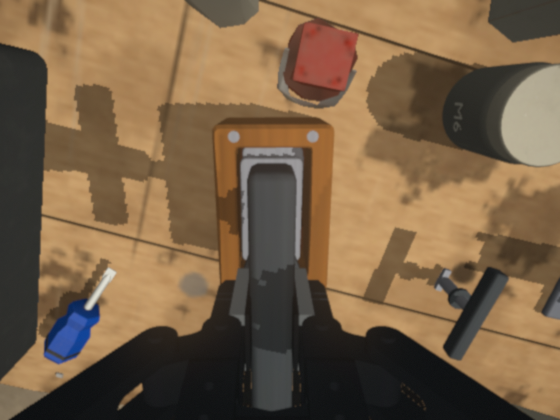

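View pics/c14.png

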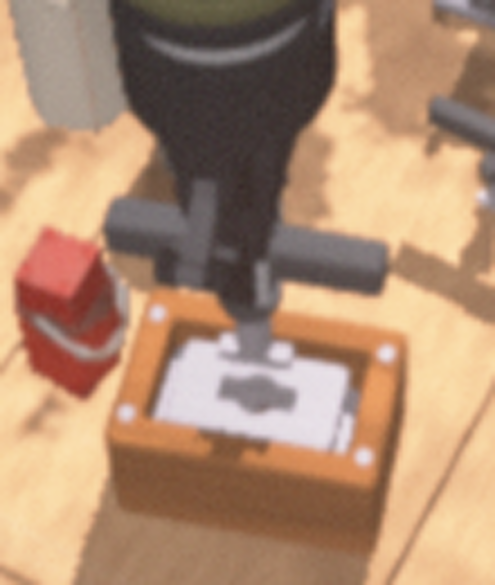

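View pics/c15.png

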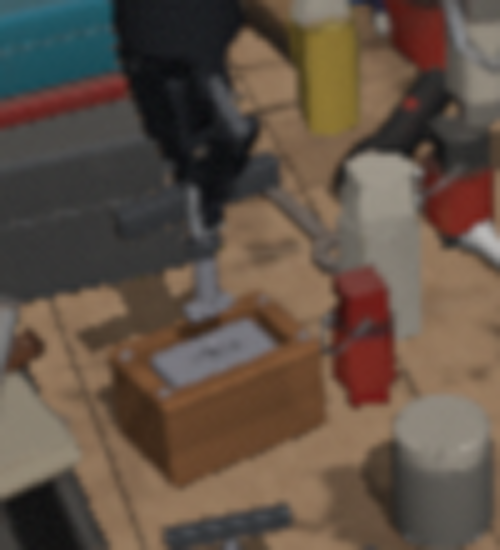

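```bash
python3 - <<'E'
from h import *
crop('s8',225,295,275,350,12,'c16');crop('d8',215,135,255,175,14,'c17')
E
```

```text
(no output)
```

View pics/c16.png

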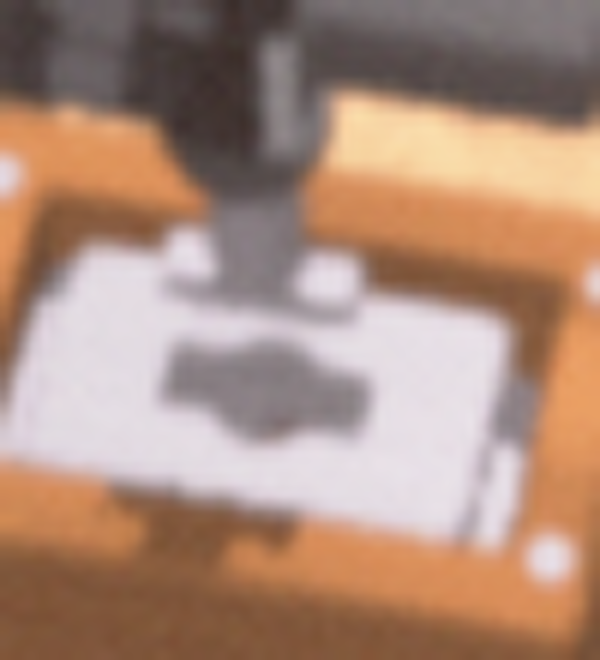

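View pics/c17.png

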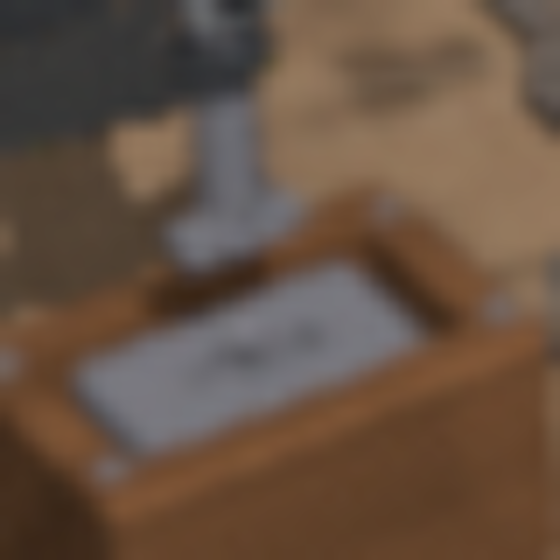

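```bash
cat >> h.py <<'E'
S=lambda x,y:('s8',225+x/12,295+y/12)
D=lambda x,y:('d8',215+x/14,135+y/14)
E
python3 - <<'E'
from h import *
k=tri([S(263,283),D(235,230)]);h=tri([S(265,390),D(260,348)])
print(k,h,k-h); print(sense()['position'])
# residuals
for q,o in((k,[S(263,283),D(235,230)]),(h,[S(265,390),D(260,348)])): print([proj(o_[0],q)-np.array(o_[1:]) for o_ in o])
a=np.radians(16);X=np.array([np.cos(a),np.sin(a)]);Y=np.array([-X[1],X[0]]);d=(k-h)[:2];print('in plate frame',d@X,d@Y)
# per-camera with assumed heights
for z in (91,92,93):
  for f,pk,ph in((S,(263,283),(265,390)),(D,(235,230),(260,348))):
    d=(atz(*f(*pk),z)-atz(*f(*ph),60))[:2];print(z,d,d@X,d@Y)
E
```

```text
[496.85863222 292.09386786  91.88565443] [499.02097538 292.56849577  58.34437291] [-2.16234316 -0.47462791 33.54128152]
[497.90448551 292.42560388 157.69455202]
[array([-0.16363014, -0.10053356]), array([-0.10223336,  0.05176495])]
[array([-0.56100421, -0.34343565]), array([-0.35595253,  0.17658782])]
in plate frame -2.2094028388596634 0.13978092226421296
91 [-0.41587654 -1.72368584] -0.8748783948207638 -1.542282060043453
91 [-2.38392599  2.65782933] -1.5589796925699928 3.2119685910511913
92 [-0.74286605 -1.25602335] -1.0602956305540656 -1.0026055066884978
92 [-2.66589214  1.24782714] -2.2186722244914527 1.9343078969196084
93 [-1.06985555 -0.78836087] -1.245712866287313 -0.46292895333355827
93 [-2.94785829 -0.16217505] -2.8783647564129127 0.6566472027880254
```

Call:
{"api": "arm_command", "payload": {"series": [[[0.0007,0.0002,-0.012,0],[0.0005,0.0001,-0.012,0],[0,0,0,0],[0,0,0,0],[0,0,0,0]]]}}

```text
time: 6.78
position: [498.9, 292.9, 133.8]
orientation: [2.073, 0.292, -2.07]
ft_force: [-0.6, 0.3, -1.5]
grip_width: 14.3
```

```bash
python3 - <<'E'
from h import *
s=sense();print(s['time'],s['position'],s['ft_force'])
snap('scene','s9');snap('side','d9');print(sense()['position'])
crop('s9',225,295,275,350,12,'c18');crop('d9',215,135,255,175,14,'c19')
E
```

```text
6.7833 [498.91362442 292.87295375 133.84578293] [-0.58823316  0.34522227 -1.51040472]
[499.00190331 292.95288813 133.91669877]
```

View pics/c18.png

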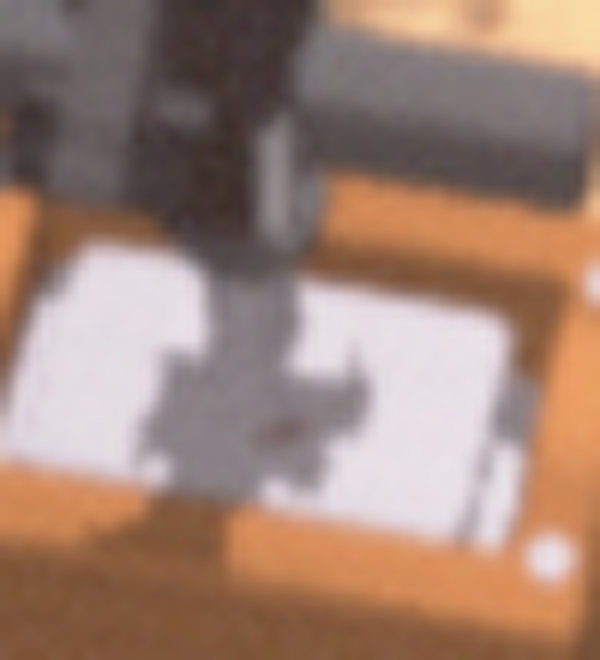

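View pics/c19.png

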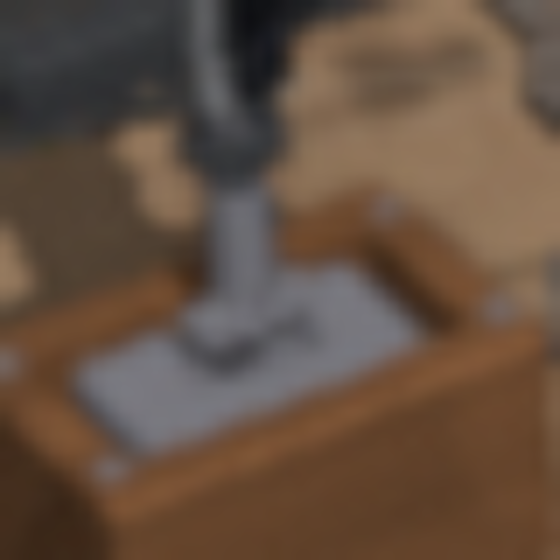

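Call:
{"api": "arm_command", "payload": {"series": [[[0,0,-0.003,0],[0,0,-0.002,0],[0,0,-0.001,0],[0,0,-0.001,0],[0,0,0,0]]]}}

```text
time: 7.3
position: [498.1, 292.6, 125.5]
orientation: [2.071, 0.292, -2.072]
ft_force: [-0.7, 0.3, -3.5]
grip_width: 14.5
```

Call:
{"api": "arm_command", "payload": {"series": [[[0,0,-0.0015,0],[0,0,-0.0015,0],[0,0,0,0],[0,0,0,0]]]}}

```text
time: 7.63
position: [498.2, 292.6, 122.6]
orientation: [2.071, 0.292, -2.072]
ft_force: [-0.3, -0.4, -2.6]
grip_width: 14.6
```

```bash
python3 - <<'E'
from h import *
s=sense();print(s['time'],s['position'],s['ft_force'],s['ft_torque'])
snap('scene','s10');print(sense()['position'],sense()['ft_force'])
crop('s10',225,295,275,350,12,'c20')
E
```

```text
7.6333 [498.20884171 292.60390343 122.63986568] [-0.33722088 -0.37992108 -2.56226147] [ 0.04261852 -0.04580954 -0.00501298]
[498.2539191  292.64200756 122.74310322] [-0.16076785 -0.15298773 -2.0853574 ]
```

View pics/c20.png

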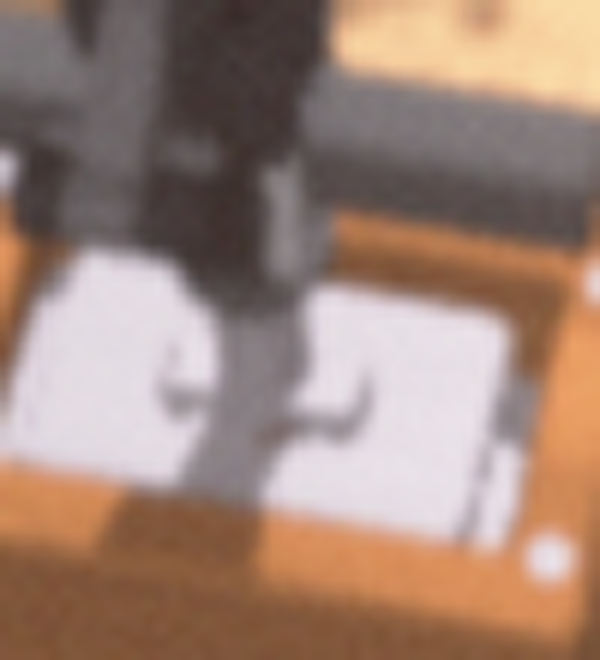

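Call:
{"api": "arm_command", "payload": {"series": [[[0,0,-0.0015,0],[0,0,-0.001,0],[0,0,-0.001,0],[0,0,0,0],[0,0,0,0]]]}}

```text
time: 8.1
position: [498.3, 292.7, 119.3]
orientation: [2.071, 0.292, -2.072]
ft_force: [0.1, -0.6, -1.6]
grip_width: 14.5
```

Call:
{"api": "arm_command", "payload": {"series": [[[0,0,-0.001,0],[0,0,-0.0005,0],[0,0,0,0],[0,0,0,0]]]}}

```text
time: 8.43
position: [498.5, 292.8, 118.5]
orientation: [2.073, 0.292, -2.071]
ft_force: [-0.4, -0.1, 4.8]
grip_width: 14.4
```

Call:
{"api": "arm_command", "payload": {"series": [[[0.00096,0.00028,0,0],[0.00096,0.00028,0,0],[0.00096,0.00028,0,0],[0.00096,0.00028,0,0],[0,0,0,0]]]}}

```text
time: 8.85
position: [499.9, 293.1, 118.1]
orientation: [2.067, 0.291, -2.076]
ft_force: [-5.4, -1.5, 9.0]
grip_width: 14.6
```

Call:
{"api": "arm_command", "payload": {"series": [[[0.001,0.0003,0,0],[0.001,0.0003,0,0],[0,0,0,0]]]}}

```text
time: 9.1
position: [500.5, 293.3, 117.9]
orientation: [2.064, 0.29, -2.079]
ft_force: [-7.8, -2.8, 10.1]
grip_width: 14.5
```

```bash
python3 - <<'E'
from h import *
s=sense();print(s['time'],s['position'],s['ft_force'],s['ft_torque'])
snap('scene','s11');snap('side','d11')
s=sense();print(s['time'],s['position'],s['ft_force'],s['ft_torque'])
crop('s11',225,295,275,350,12,'c21')
E
```

```text
9.1 [500.51744496 293.30430052 117.94999423] [-7.77058076 -2.79731506 10.10642014] [-0.47398821  1.89277342 -0.03950471]
9.2 [500.49979684 293.32528287 117.96998313] [-6.69369237 -2.01595531 10.4658767 ] [-0.46456561  1.86828389  0.04050821]
```

View pics/c21.png

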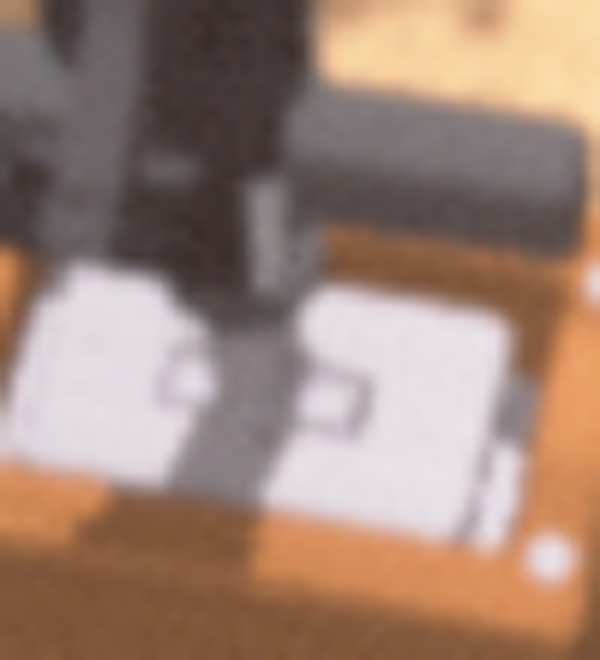

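```bash
python3 - <<'E'
from h import *
im=cv2.imread('pics/w2.png')[170:225,218:325]
im=cv2.convertScaleAbs(im,alpha=1.4,beta=0)
cv2.imwrite('pics/c22.png',cv2.resize(im,None,fx=7,fy=7,interpolation=cv2.INTER_LANCZOS4))
E
```

```text
(no output)
```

View pics/c22.png

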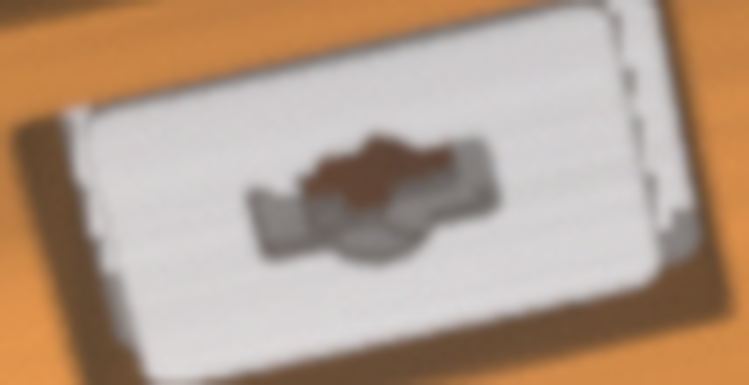

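Call:
{"api": "arm_command", "payload": {"series": [[[0,0,0.0005,0],[0,0,0.0005,0],[0.001,0.0003,0,0],[0,0,0,0]]]}}

```text
time: 9.53
position: [505.4, 294.7, 118.3]
orientation: [2.071, 0.292, -2.072]
ft_force: [-0.7, 0.4, -1.9]
grip_width: 14.3
```

Call:
{"api": "arm_command", "payload": {"series": [[[0,0,-0.001,0],[0,0,-0.001,0],[0,0,-0.001,0],[0,0,0,0]]]}}

```text
time: 9.87
position: [505.3, 294.7, 115.4]
orientation: [2.071, 0.292, -2.072]
ft_force: [-0.7, -0.3, -1.1]
grip_width: 14.2
```

Call:
{"api": "arm_command", "payload": {"series": [[[0,0,-0.001,0],[0,0,-0.001,0],[0,0,-0.001,0],[0,0,-0.001,0],[0,0,0,0]]]}}

```text
time: 10.28
position: [505.1, 294.7, 111.6]
orientation: [2.071, 0.292, -2.072]
ft_force: [-0.5, 0.4, -1.9]
grip_width: 14.5
```

Call:
{"api": "arm_command", "payload": {"series": [[[0,0,-0.001,0],[0,0,-0.001,0],[0,0,0,0]]]}}

```text
time: 10.53
position: [505.3, 294.8, 110.1]
orientation: [2.072, 0.292, -2.071]
ft_force: [0.1, -0.2, -0.2]
grip_width: 14.5
```

Call:
{"api": "arm_command", "payload": {"series": [[[0,0,-0.0005,0],[-0.001,-0.0003,0,0],[-0.001,-0.0003,0,0],[-0.001,-0.0003,0,0],[-0.001,-0.0003,0,0],[-0.001,-0.0003,0,0],[-0.001,-0.0003,0,0],[0,0,0,0]]]}}

```text
time: 11.2
position: [500.1, 293.3, 109.8]
orientation: [2.074, 0.293, -2.069]
ft_force: [3.7, 1.3, 3.9]
grip_width: 14.6
```

Call:
{"api": "arm_command", "payload": {"series": [[[-0.001,-0.0003,0,0],[-0.001,-0.0003,0,0],[-0.001,-0.0003,0,0],[-0.001,-0.0003,0,0],[0,0,0,0]]]}}

```text
time: 11.62
position: [492.7, 290.7, 108.1]
orientation: [2.066, 0.29, -2.076]
ft_force: [0.5, 0.1, -1.6]
grip_width: 14.4
```

Call:
{"api": "arm_command", "payload": {"series": [[[0,0,-0.001,0],[0,0,-0.001,0],[0,0,-0.001,0],[0,0,0,0]]]}}

```text
time: 11.95
position: [493.9, 291.2, 105.4]
orientation: [2.068, 0.291, -2.074]
ft_force: [-1.0, 1.1, -1.7]
grip_width: 14.7
```

Call:
{"api": "arm_command", "payload": {"series": [[[0,0,-0.001,0],[0,0,-0.001,0],[0,0,-0.001,0],[0,0,-0.001,0],[0,0,0,0]]]}}

```text
time: 12.37
position: [494.8, 291.5, 102.0]
orientation: [2.071, 0.292, -2.072]
ft_force: [-0.2, 0.2, -2.9]
grip_width: 14.5
```

Call:
{"api": "arm_command", "payload": {"series": [[[0,0,-0.001,0],[0,0,0,0],[0,0,0,0]]]}}

```text
time: 12.62
position: [494.9, 291.5, 101.2]
orientation: [2.071, 0.292, -2.072]
ft_force: [-1.3, 0.3, -2.6]
grip_width: 14.7
```

Call:
{"api": "arm_command", "payload": {"series": [[[0,0,-0.001,0],[0,0,-0.0005,0],[0,0,0,0]]]}}

```text
time: 12.87
position: [495.2, 291.7, 99.9]
orientation: [2.072, 0.292, -2.071]
ft_force: [-0.5, -0.4, -1.3]
grip_width: 14.4
```

Call:
{"api": "arm_command", "payload": {"series": [[[0,0,-0.0007,0],[0,0,0,0],[0,0,0,0]]]}}

```text
time: 13.12
position: [495.5, 291.7, 99.3]
orientation: [2.072, 0.292, -2.071]
ft_force: [-1.0, 0.1, -0.5]
grip_width: 14.8
```

Call:
{"api": "arm_command", "payload": {"series": [[[0,0,-0.001,0],[0,0,0,0],[0,0,0,0]]]}}

```text
time: 13.37
position: [495.7, 291.7, 98.7]
orientation: [2.073, 0.292, -2.07]
ft_force: [-0.2, -1.4, 4.4]
grip_width: 14.9
```

Call:
{"api": "arm_command", "payload": {"series": [[[0.001,0.0003,0,0],[0.001,0.0003,0,0],[0.001,0.0003,0,0],[0.001,0.0003,0,0],[0,0,0,0]]]}}

```text
time: 13.78
position: [497.9, 291.9, 97.3]
orientation: [2.068, 0.29, -2.074]
ft_force: [-3.1, -3.2, 1.7]
grip_width: 14.8
```

Call:
{"api": "arm_command", "payload": {"series": [[[0.0005,0.0001,0,0],[0.0005,0.0001,-0.0005,0],[0,0,-0.0005,0],[0,0,0,0]]]}}

```text
time: 14.12
position: [499.6, 292.8, 96.4]
orientation: [2.07, 0.291, -2.073]
ft_force: [-1.2, -2.1, -3.1]
grip_width: 14.7
```

Lower on through the bottom plate (watching force).

Call:
{"api": "arm_command", "payload": {"series": [[[0,0,-0.001,0],[0,0,-0.001,0],[0,0,-0.001,0],[0,0,0,0]]]}}

```text
time: 14.45
position: [500.2, 293.0, 93.8]
orientation: [2.071, 0.292, -2.071]
ft_force: [-1.8, -2.1, -1.8]
grip_width: 14.4
```

Call:
{"api": "arm_command", "payload": {"series": [[[0,0,-0.001,0],[0,0,-0.001,0],[0,0,-0.001,0],[0,0,0,0]]]}}

```text
time: 14.78
position: [500.9, 293.3, 91.0]
orientation: [2.073, 0.292, -2.07]
ft_force: [0.1, -2.1, -2.4]
grip_width: 14.9
```

Call:
{"api": "arm_command", "payload": {"series": [[[0,0,-0.0015,0],[0,0,-0.0015,0],[0,0,-0.0015,0],[0,0,-0.0015,0],[0,0,0,0]]]}}

```text
time: 15.2
position: [500.7, 293.3, 84.9]
orientation: [2.073, 0.292, -2.071]
ft_force: [1.1, -2.5, -3.5]
grip_width: 14.9
```

Call:
{"api": "arm_command", "payload": {"series": [[[0,0,-0.0015,0],[0,0,-0.0015,0],[0,0,-0.001,0],[0,0,0,0],[0,0,0,0]]]}}

```text
time: 15.62
position: [499.9, 293.2, 80.8]
orientation: [2.071, 0.292, -2.072]
ft_force: [-0.3, -2.0, -2.3]
grip_width: 14.6
```

```bash
python3 - <<'E'
from h import *
snap('scene','s12');snap('side','d12');s=sense();print(s['time'],s['position'],s['ft_force'],s['ft_torque'])
crop('s12',200,270,290,360,7,'c23');crop('d12',195,110,275,200,7,'c24')
E
```

```text
15.7167 [499.91643691 293.14244187  80.89255733] [ 0.31879758 -0.75791446 -2.79453923] [-0.27845824 -0.0456323   0.04763562]
```

View pics/c23.png

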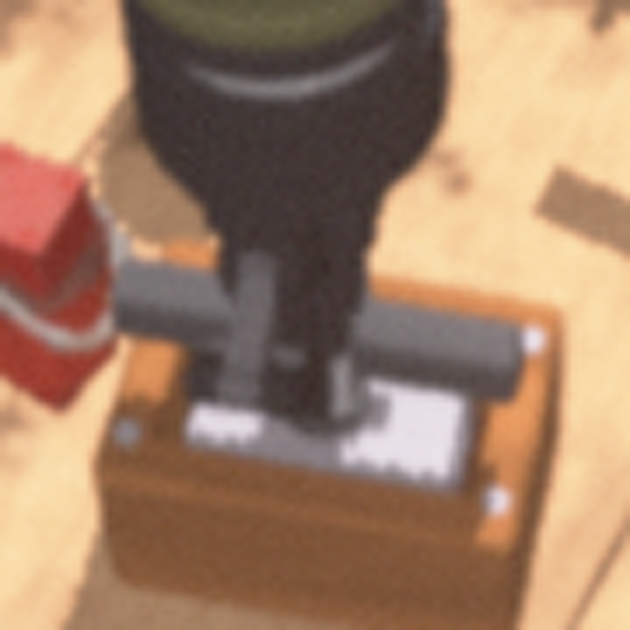

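View pics/c24.png

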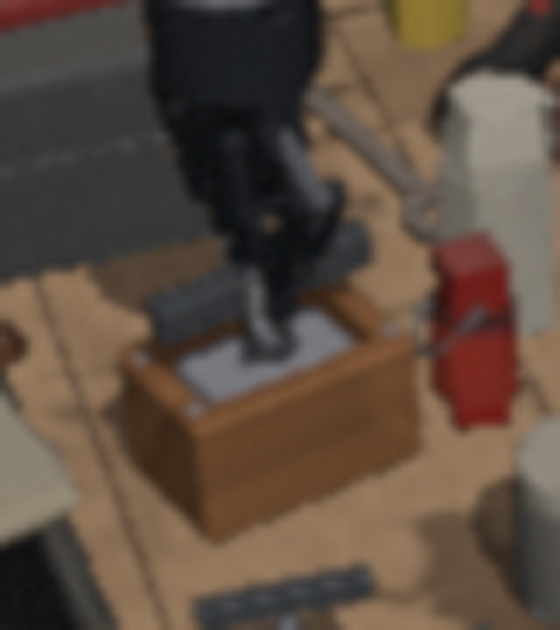

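```bash
python3 - <<'E'
from h import *
for z in (0,50,80,100): print(z,atz('w2',375,190,z).round(),atz('w2',350,180,z).round(),atz('w2',380,228,z).round())
print(tri([('w2',383,205),('scene0',205,300)]))
E
```

```text
0 [613. 291.   0.] [584. 301.   0.] [624. 248.   0.]
50 [598. 304.  50.] [573. 312.  50.] [608. 266.  50.]
80 [589. 311.  80.] [566. 319.  80.] [598. 276.  80.]
100 [583. 316. 100.] [562. 323. 100.] [592. 283. 100.]
[586.18714956 302.14030019 103.59446576]
```

Call:
{"api": "arm_command", "payload": {"series": [[[0,0,-0.001,0],[0,0,-0.001,0],[0,0,-0.0005,0],[0,0,0,0]]]}}

```text
time: 16.05
position: [500.1, 293.1, 78.5]
orientation: [2.071, 0.292, -2.072]
ft_force: [0.9, -1.4, -2.5]
grip_width: 14.4
```

Call:
{"api": "arm_command", "payload": {"series": [[[0,0,0,5],[0,0,0,5],[0,0,0,5],[0,0,0,5],[0,0,0,5],[0,0,0,5],[0,0,0,0]]]}}

```text
time: 16.63
position: [500.6, 293.2, 78.7]
orientation: [1.748, 0.744, -1.746]
ft_force: [1.4, -1.9, -2.3]
grip_width: 14.2
```

Call:
{"api": "arm_command", "payload": {"series": [[[0,0,0,6],[0,0,0,6],[0,0,0,6],[0,0,0,6],[0,0,0,6],[0,0,0,6],[0,0,0,6],[0,0,0,6],[0,0,0,6],[0,0,0,6],[0,0,0,0],[0,0,0,0]]]}}

```text
time: 17.63
position: [500.6, 293.1, 78.8]
orientation: [1.004, 1.326, -1.003]
ft_force: [1.8, -2.0, -1.4]
grip_width: 15.1
```

```bash
python3 - <<'E'
from h import *
snap('scene','s13');snap('wrist','w13');s=sense();print(s['time'],s['position'],s['ft_force'],s['ft_torque'])
R=cv2.Rodrigues(s['orientation'])[0];print(np.degrees(np.arctan2(R[1,1],R[0,1])))
crop('s13',200,270,290,360,7,'c25')
E
```

```text
17.7333 [500.48367739 293.09263789  78.72788728] [ 1.03127853 -1.22405931 -1.78077507] [-0.45840651 -0.36403098  0.01690068]
15.847560903111116
```

View pics/c25.png

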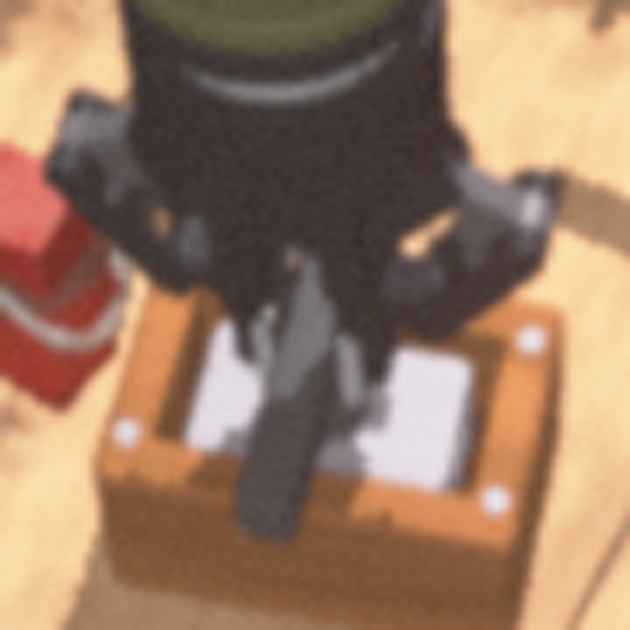

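View pics/w13.png

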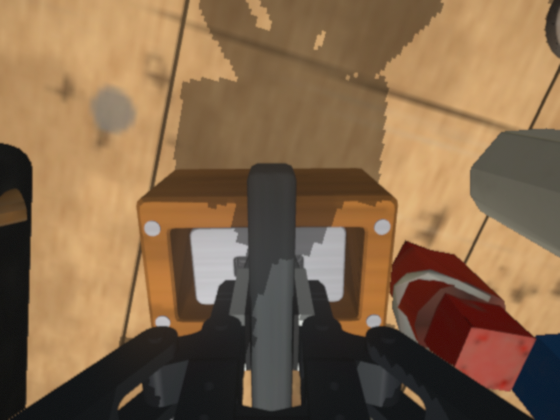

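Call:
{"api": "arm_command", "payload": {"series": [[[0,0,0.001,0],[0,0,0.001,0],[0,0,0.001,0],[0,0,0.001,0],[0,0,0.001,0],[0,0,0,0],[0,0,0,0]]]}}

```text
time: 18.32
position: [499.7, 292.9, 83.6]
orientation: [1.0, 1.329, -1.001]
ft_force: [-1.0, -2.5, -2.3]
grip_width: 14.6
```

Call:
{"api": "arm_command", "payload": {"series": [[[0,0,0.001,0],[0,0,0.001,0],[0,0,0.001,0],[0,0,0,0],[0,0,0,0]]]}}

```text
time: 18.73
position: [499.9, 293.4, 86.3]
orientation: [1.001, 1.329, -1.001]
ft_force: [-0.0, 0.1, -6.9]
grip_width: 14.6
```

Call:
{"api": "arm_command", "payload": {"series": [[[0,0,0.003,0],[0,0,0.004,0],[0,0,0.005,0],[0,0,0.006,0],[0,0,0.006,0],[0,0,0.006,0],[0,0,0.006,0],[0,0,0.006,0],[0,0,0.006,0],[0,0,0.006,0],[0,0,0.004,0],[0,0,0,0]]]}}

```text
time: 19.73
position: [500.8, 293.4, 145.8]
orientation: [1.002, 1.328, -0.999]
ft_force: [0.1, -1.2, -6.7]
grip_width: 14.4
```

```bash
python3 - <<'E'
from h import *
snap('scene','s14');snap('wrist','w14');snap('side','d14');s=sense();print(s['time'],s['position'],s['ft_force'],s['ft_torque'])
crop('s14',200,230,300,350,5,'c26');crop('d14',185,70,285,190,5,'c27')
E
```

```text
19.8833 [499.89451554 292.9717924  144.40893319] [-0.8494915   0.58613434 -6.44814328] [0.00401645 0.04027515 0.03022786]
```

View pics/c26.png

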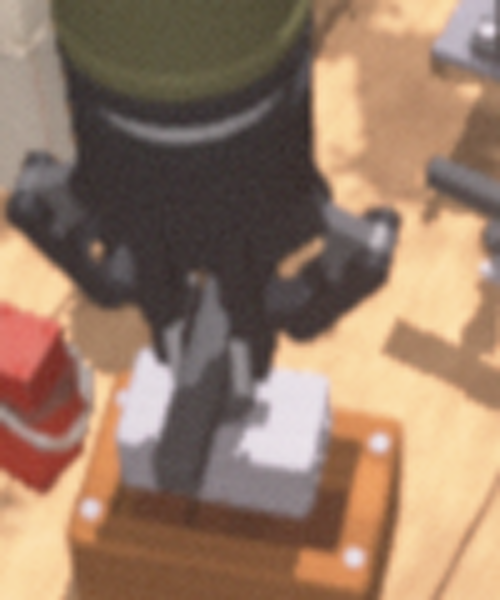

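View pics/c27.png

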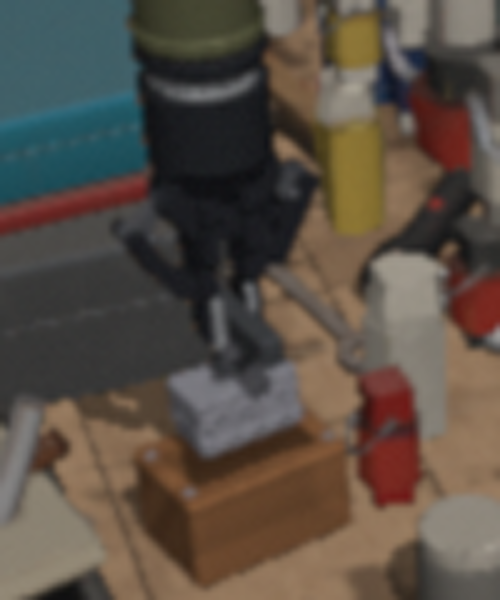

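View pics/w14.png

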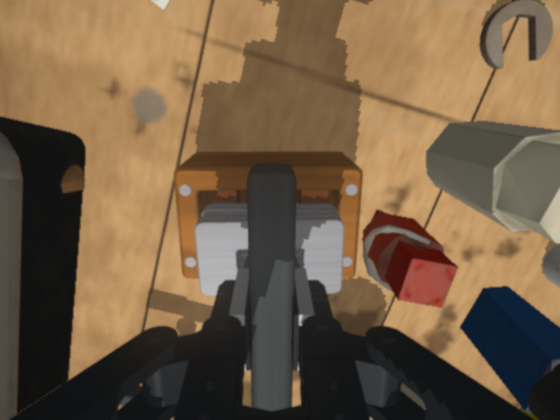

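Call:
{"api": "arm_command", "payload": {"series": [[[0,0,0.008,0],[0,0,0.01,0],[0,0,0.012,0],[0,0,0.012,0],[0,0,0.012,0],[0,0,0.008,0],[0,-0.008,0,0],[0,-0.016,0,-1],[0.0003,-0.022,0,-1],[0.0003,-0.022,0,-1],[0.0003,-0.022,0,-1],[0.0003,-0.022,0,-1]]]}}

```text
time: 20.88
position: [500.6, 179.4, 206.2]
orientation: [1.066, 1.294, -1.068]
ft_force: [0.2, 0.8, -6.3]
grip_width: 14.4
```

Call:
{"api": "arm_command", "payload": {"series": [[[0.0004,-0.022,0,-1],[0.0004,-0.022,0,-1],[0.0004,-0.022,0,-1],[0.0004,-0.022,0,-1],[0.0004,-0.022,0,-1],[0.0004,-0.022,0,-1],[0.0004,-0.022,0,-1],[0.0004,-0.022,0,-0.8],[0.0004,-0.018,0,0],[0.0004,-0.01,0,0],[0,-0.004,0,0],[0,0,0,0]]]}}

```text
time: 21.88
position: [505.0, -27.6, 206.5]
orientation: [1.169, 1.235, -1.169]
ft_force: [-0.8, 0.6, -7.4]
grip_width: 14.7
```

```bash
python3 - <<'E'
from h import *
s=sense();print(s['time'],s['position'],s['ft_force'],s['ft_torque'])
R=cv2.Rodrigues(s['orientation'])[0];print(np.degrees(np.arctan2(R[1,1],R[0,1])))
E
```

```text
21.8833 [505.03720032 -27.61050882 206.45435516] [-0.78397356  0.56947163 -7.35796389] [-2.01661000e-02  7.33895355e-05  9.17706206e-03]
3.1446992778415646
```

Call:
{"api": "arm_command", "payload": {"series": [[[0,-0.003,-0.005,0],[0,-0.002,-0.01,0],[0,0,-0.01,0],[0,0,-0.01,0],[0,0,0,0],[0,0,0,0]]]}}

```text
time: 22.38
position: [504.1, -31.3, 170.1]
orientation: [1.166, 1.239, -1.169]
ft_force: [0.5, 0.6, -6.5]
grip_width: 14.7
```

```bash
python3 - <<'E'
from h import *
snap('scene','s15');snap('wrist','w15');snap('side','d15');s=sense();print(s['time'],s['position'],s['ft_force'],s['ft_torque'])
crop('s15',270,130,350,250,5,'c28');crop('d15',215,150,315,270,5,'c29')
E
```

```text
22.5333 [505.82382912 -31.77189812 171.83826113] [-0.30750914 -0.40151547 -6.30480544] [-0.07566085 -0.00267681  0.00569604]
```

View pics/c28.png

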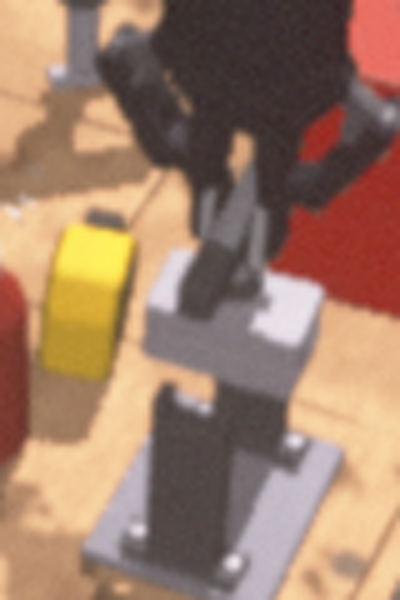

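View pics/c29.png

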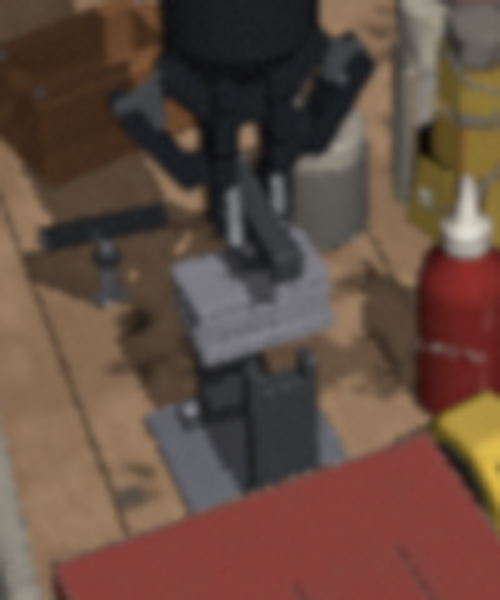

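View pics/w15.png

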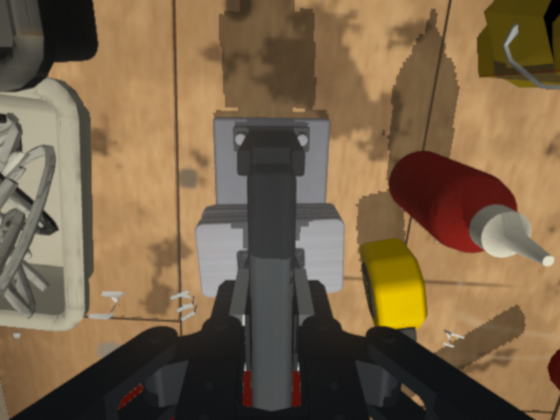

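Call:
{"api": "arm_command", "payload": {"series": [[[0,0,-0.008,0],[0,0,-0.01,0],[0,0,-0.01,0],[0,0,-0.01,0],[0,0,-0.01,0],[0,0,-0.008,0],[0,0,-0.005,0],[0,0,0,0],[0,0,0,0]]]}}

```text
time: 23.28
position: [505.2, -31.9, 110.2]
orientation: [1.167, 1.236, -1.168]
ft_force: [0.8, 0.3, -6.4]
grip_width: 14.6
```

```bash
python3 - <<'E'
from h import *
snap('scene','s16');snap('wrist','w16');s=sense();print(s['time'],s['position'],s['ft_force'],s['ft_torque'])
crop('s16',270,150,350,250,6,'c30');crop('w16',200,110,350,420,2.5,'c31')
E
```

```text
23.3833 [505.91985373 -32.00750151 110.97734727] [ 0.40806198 -0.75114678 -6.45365417] [ 0.03713901 -0.008015   -0.02747857]
```

View pics/c30.png

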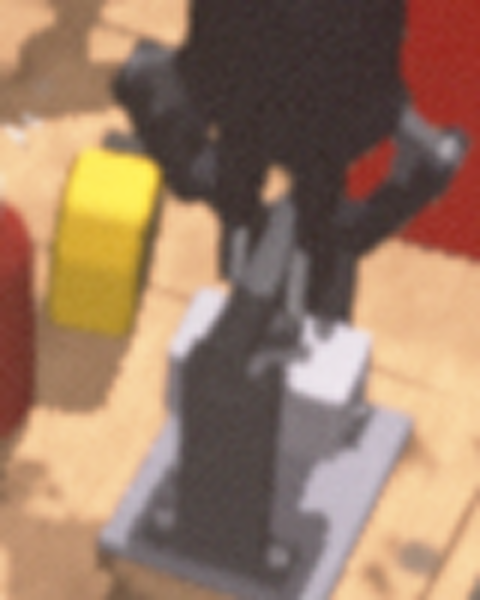

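View pics/w16.png

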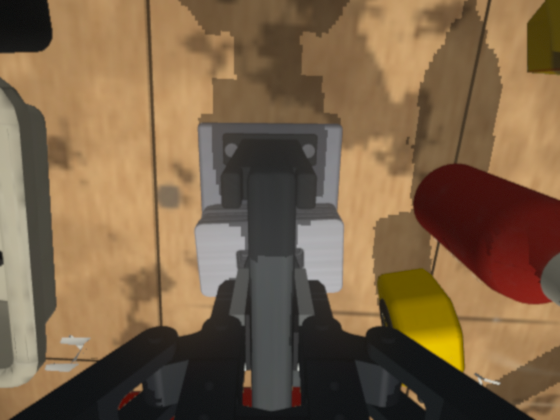

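Call:
{"api": "arm_command", "payload": {"series": [[[-0.0007,0,-0.003,0],[0,0,-0.003,0],[0,0,-0.003,0],[0,0,-0.002,0],[0,0,-0.001,0],[0,0,0,0],[0,0,0,0]]]}}

```text
time: 23.97
position: [504.6, -31.9, 98.5]
orientation: [1.167, 1.235, -1.168]
ft_force: [0.4, -0.5, -6.0]
grip_width: 14.6
```

Call:
{"api": "arm_command", "payload": {"series": [[[0,0,-0.001,0],[0,0,0,0],[0,0,0,0]]]}}

```text
time: 24.22
position: [504.7, -31.9, 97.6]
orientation: [1.168, 1.235, -1.167]
ft_force: [-0.2, -0.0, -7.2]
grip_width: 14.5
```

Call:
{"api": "arm_command", "payload": {"series": [[[0,0,-0.0007,0],[0,0,0,0],[0,0,0,0]]]}}

```text
time: 24.47
position: [504.8, -31.9, 97.3]
orientation: [1.168, 1.235, -1.167]
ft_force: [-1.6, 0.8, -1.6]
grip_width: 15.0
```

Call:
{"api": "arm_command", "payload": {"series": [[[0,0,-0.0005,0],[0,0,0,0],[0,0,0,0]]]}}

```text
time: 24.72
position: [504.8, -32.0, 97.3]
orientation: [1.168, 1.235, -1.167]
ft_force: [-2.7, 0.7, 5.4]
grip_width: 14.7
```

```bash
python3 - <<'E'
from h import *
snap('scene','s17');snap('side','d17');s=sense();print(s['time'],s['position'],s['ft_force'],s['ft_torque'])
crop('s17',270,150,350,250,6,'c32');crop('d17',230,180,310,270,6,'c33')
E
```

```text
24.8167 [504.79954312 -31.94633049  97.2989589 ] [-2.55037054  0.12663016  5.94008342] [ 0.06779016  0.47773431 -0.03667677]
```

View pics/c32.png

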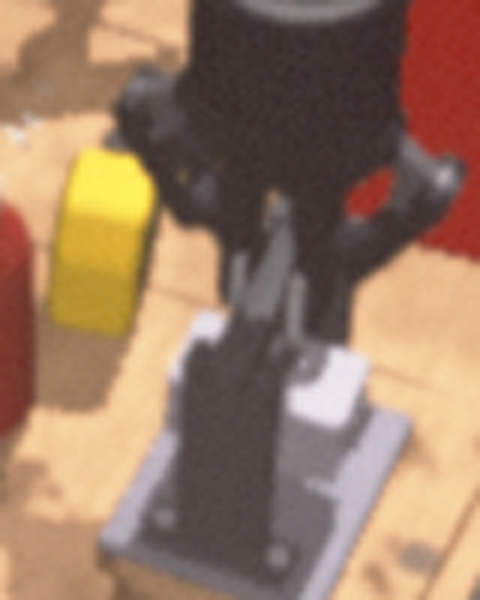

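View pics/c33.png

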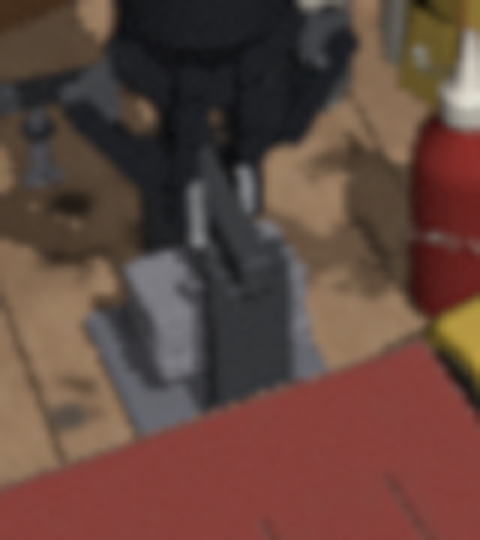

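Call:
{"api": "arm_command", "payload": {"series": [[[0,0,0,0],[0,0,0,0],[0,0,0,0],[0,0,0,0],[0,0,0,0],[0,0,0,0]]], "hand": 0.4, "force": 30}}

```text
time: 25.32
position: [504.8, -32.0, 96.3]
orientation: [1.168, 1.235, -1.167]
ft_force: [-0.3, -0.3, -0.4]
grip_width: 51.4
```

```bash
python3 - <<'E'
from h import *
snap('wrist','w18');s=sense();print(s['time'],s['position'],s['ft_force'],s['grip_width'])
E
```

```text
25.3667 [504.75946759 -31.9410123   96.37846174] [0.56545983 0.09586539 0.53115818] 51.295334137203476
```

View pics/w18.png

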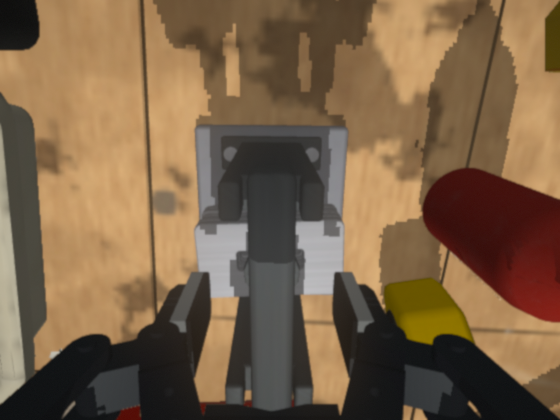

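Released; the key sits in both notches between clear fingers. Retreat straight up.

Call:
{"api": "arm_command", "payload": {"series": [[[0,0,0.01,0],[0,0,0.02,0],[0,0,0.03,0],[0,0,0.03,0],[0,0,0.03,0],[0,0,0.03,0],[0,0,0,0],[0,0,0,0],[0,0,0,0],[0,0,0,0],[0,0,0,0],[0,0,0,0]]]}}

```text
time: 26.37
position: [503.8, -31.8, 245.1]
orientation: [1.167, 1.238, -1.169]
ft_force: [0.2, -0.3, -0.5]
grip_width: 51.6
```

```bash
python3 - <<'E'
from h import *
snap('scene','s19');snap('side','d19');snap('wrist','w19');s=sense();print(s['time'],s['position'],s['ft_force'])
crop('s19',270,150,350,250,6,'c34');crop('d19',230,180,310,270,6,'c35');crop('w19',180,100,350,320,2.7,'c36')
E
```

```text
26.5167 [504.31437079 -31.87693754 245.66438594] [-0.54691182  0.67272772 -0.68795287]
```

View pics/c34.png

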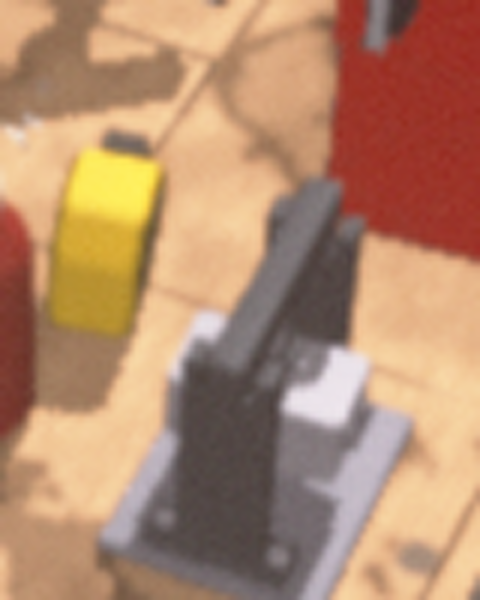

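View pics/c35.png

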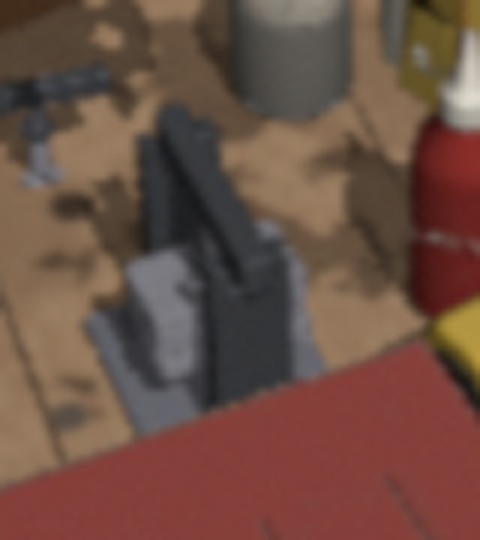

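View pics/c36.png

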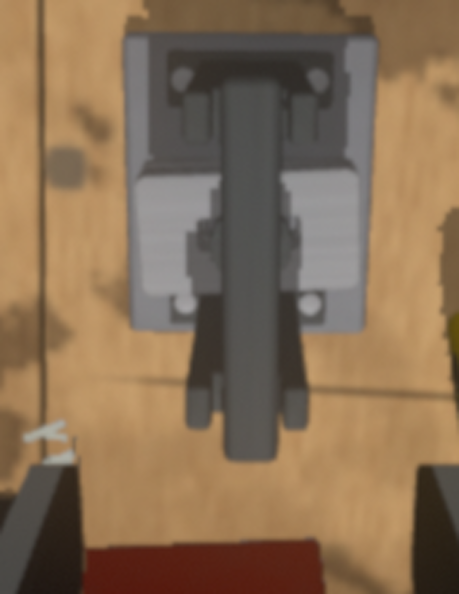

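```bash
python3 -c "
from h import *
print(sense()['time'],hand_in())"
```

```text
the job is handed in; nothing more can be done
26.5167 None
```

I handed the job in at 26.5 s of the 67 s allowed; no verdict is reported. All four plates hang on the key, and the key hangs in its stand.

- **Lifting:** I took the middle-sized key out of its stand and felt it through the four plates, going +x, then −x, then back. I then turned it a quarter turn underneath and lifted. The highest upward force at the wrist was about 10 N; with the key's 2 N weight that is about 12 N on the plates, against the 45 N limit.
- **Crossbar in the groove:** I saw no load at a gripper height of 83.6 mm and full load by 86.3 mm. That fits a crossbar seated in the groove, where the load should come on near 85 mm; unseated it would have come on near 82 mm. The load rose by about 4.2 N, which matches four plates.
- **Back in the stand:** The gripper height at rest was 97.3 mm, the same as when I picked the key up. After release, the scene, side and wrist pictures show the handle in both notches and the plates as one square pile. The bottle, jar and tape measure looked unmoved where they appeared in those last views, and the gripper was clear.
- **Disagreements:** The side camera put the block about 4 mm off in y from the other two views, and the wrist and scene cameras differed by 2–5 mm in x. I relied on the wrist view and touch. After the first contact with plate 2, friction stopped the key from sliding until I eased the pressure. I checked the crossbar's seating only by load and height; I never saw it directly.

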